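Fill the gas station's drum drawer under the shelf and show the coupe on its roof

ROBOT

A 7-joint arm with a two-finger parallel gripper is mounted at the origin on the work surface. World frame = base frame: x ahead of the robot, y to its left, z up, the work surface at z = 0. Lengths are in m, angles in rad, forces in N, time in s.
With the tool pointing down it reaches from about 0.425 to 0.925 m from the base axis. Payload 6.8 kg.
Tool frame: the origin (TCP) lies midway between the tips of the shut fingers; the grasp point (between the pads) lies 19 mm behind it; z points along the fingers, y is the line along which they close (so a half turn about z gives the same grasp; the last joint's range is limited). The gripper opens to 85 mm and grips with 20 to 120 N. Pads are 22 mm wide; open, the fingers measure 114 mm over their backs; the gripper's body (76 mm by 85 mm) begins 54 mm behind the grasp point. The pads swing forward as they close: fully open they stand 13 mm farther back than shut.
Start: joints at [-1.275, 0.477, 0.022, 1.555, -0.011, 1.109, -0.083], TCP at [0.265, 0.621, 0.231] pointing down, gripper open.
Joint ranges: [-2.96, 2.96], [-0.34, 2.1], [-1.41, 1.46], [0.24, 2.44], [-1.37, 4.51], [0.17, 1.92], [-2.96, 2.96]. Speed limits (rad/s): [2.39, 2.39, 3.14, 3.14, 3.14, 3.14, 3.14].

INTERFACE

Orientations are given as a rotation vector (axis times angle).
In Python, from bench import r gives the robot as it stands.
- The arm moves only by the tool servo_tool, never from a script. Its arguments are lists of equal length, an entry for each row: "turn": the turn, a rotation vector about the world's x, y, z in units of 5 degrees (1.0 is 5 degrees), a list of three; "slide": the shift along the world's x, y, z in units of 30 mm (1.0 is 30 mm), a list of three; "hand": the opening, from 0 (shut) to 1 (fully open). In form: {"turn": [[rx, ry, rz], ...], "slide": [[dx, dy, dz], ...], "hand": [hand, ...]}. A call has 1 to 8 rows; each row is the pose to reach, as a shift and turn from the pose commanded when the call began; what a row does not reach only later rows make up. A row lasts 1/8 s, in which the tool goes at most 62.5 mm and 10.7 degrees, less where a joint would pass 70% of its speed; a pose out of reach is approached as far as the arm can. A call with a gripper value outside its range is refused whole. The fingers move at their own pace and stop on an object; "squeeze" is the grip in N (left out, the last holds). Time passes only in rows, so rows that repeat a pose let the fingers close. It gives the time, the measured TCP pose, the force, the opening and the grip force at its end, in the units of the state.
- r.get_obs(): the state, without advancing time (a new reading comes with each control period).
- r.grab_frame(name): name is "scene" or "top"; returns (picture, depth): 400x640x3 uint8, red, green, blue; 400x640 float32, m along the optical axis (not along the pixel's ray), 0 where there is no reading.
- r.get_calibration(name): a dict with "fovy" (degrees; the focal length in pixels is half the picture's height over the tangent of half this angle, whatever the lens; pixels are square), "cx", "cy" (the principal point, pixels), "k1" (the pictures are not rectified: a ray, as slopes to the right and down, at radius r is drawn at 1 + k1 r^2 times it, then the intrinsics apply), "R" (3x3) and "t" (3): a world point X has camera coordinates R X + t. Camera axes: x right, y down, z forward; pixel columns grow to the right and rows downward; lengths in m; the calibration is good to about 2 mm. A picture is of the moment at which its call begins. get_calibration takes no time and is no camera call.
- r.hand_in(): hands the job in; it is judged then, once.
The state is a dict: "clock": time; "joints": joint angles; "qvel": joint speeds; "tau": joint torques, N m; "tcp_pos": TCP position; "orientation": TCP orientation; "contact_force": force on the tool from outside, world axes, zero at the start; "moment": the same for the moment, N m; "grip_width": finger opening in m; "gripper_force": force on a finger pad.
Only numpy, scipy, OpenCV 4.12 (cv2) and the standard library are available. Lean on these libraries where they do the work, as an engineer would, in place of code of your own. Each camera call takes 0.05 s, during which the arm holds its last target. There are 200 camera calls.

TASK

Set up the toy gas station: put all the little wooden drums that are there into the ladle's cup and, with the ladle, tip them all out into the open white drawer under the upper cedar board without knocking the shelf. Lay the ladle back down on its cork mat, and balance the silver coupe level on top of the station's rounded roof, in the middle, its length across the ridge. Leave the tow truck, buggy and glass tumbler where they are.

Things in the scene. Friction and masses are not known exactly. Their poses are not given: they have to be found in the camera images.
- drum1_c (a point): round-bellied little wooden toy barrel, 26 mm high, 28 mm across its belly, 16 mm flat ends, 12 g; this point is its centre, 13 mm above the surface it stands on. It starts upright, rolls when tipped. In some starts it is absent (None)
- drum2_c (a point): round-bellied little wooden toy barrel, 26 mm high, 28 mm across its belly, 16 mm flat ends, 12 g; this point is its centre, 13 mm above the surface it stands on. It starts upright, rolls when tipped. In some starts it is absent (None)
- drum3_c (a point): round-bellied little wooden toy barrel, 26 mm high, 28 mm across its belly, 16 mm flat ends, 12 g; this point is its centre, 13 mm above the surface it stands on. It starts upright, rolls when tipped. In some starts it is absent (None)
- drum4_c (a point): round-bellied little wooden toy barrel, 26 mm high, 28 mm across its belly, 16 mm flat ends, 12 g; this point is its centre, 13 mm above the surface it stands on. It starts upright, rolls when tipped. In some starts it is absent (None)
- ladle_cup (a point): long-handled toy ladle (about 110 g, loose). Its cup is an open round bowl of conical shape: 124 mm across the rim, 48 mm across the flat foot, 34 mm high, wall 3 mm, inner floor 4 mm above the foot, walls rising at about 42 degrees from level. This point is on the bowl's axis, 32 mm above the foot (2 mm below the rim). z is up out of the mouth; the handle runs along -x. It starts on the cork mat
- ladle_grip (a point): the place to hold the ladle's straight level wooden bar handle, 14 mm wide (y), 18 mm high (z), running from 56 to 188 mm behind the cup's axis at the height of ladle_cup. This point is the bar's centre, 140 mm from the cup's axis along the ladle's -x; axes as ladle_cup. A short leg 26 mm high stands under the far end of the bar
- mat: fixed cork mat, 310 (x) x 140 (y) x 3 mm thick, where the ladle lives; origin at the middle of its underside. The ladle starts with its cup towards the mat's +x end
- board_edge (a point): middle of the lower front edge of the upper cedar board of the shelf. The board (560 mm along y, 95 mm deep along +x from this edge, 20 mm thick) is fixed, its underside at this point's height, 180 mm above the lower board (the table top, z = 0). Side panels 18 mm thick stand under it, centred 270 mm to each side, as deep as the board; the space is open at the front (-x) and back. x points into the space under the board
- bin_mouth (a point): open white plastic drawer, fixed, standing under the upper board, crosswise to it: 124 (x) x 170 (y) mm outside, 55 mm high, walls 4 mm, sticking out a little in front and behind, its middle 50 mm in from the board's front edge. This point is the centre of its mouth, at rim height; x points as the board's x
- bin: the same drawer; origin at the middle of its underside, on the table top
- roof_ridge (a point): fixed yellow toy gas station on a 150 x 135 mm base plate 6 mm thick, with a barrel-vault roof: a cylinder of 55 mm radius lying along the station's x, 100 mm long. This point is the middle of the ridge, the highest line of the roof, 95 mm above the table; x runs along the ridge, y across it. Two pumps, 48 mm high, stand 64 mm along +x, 30 mm either side
- coupe_c (a point): silver die-cast toy coupe, 92 (x, length) x 38 (y) x 30 mm high, 90 g; this point is 15 mm above the bottom of its wheels, in its middle. Its body is a block with flat sides 38 mm apart from 4 to 18 mm above the wheel bottoms, with a cabin 46 x 32 mm above, up to 30 mm. Flat belly 4 mm above the wheel bottoms; wheels (9 mm radius, fixed) are 28 mm in front of and behind the middle, so across the ridge it rests on its belly. Balance point within 2 mm of the middle
- tow_truck: bystander: brown wooden tow truck, 130 x 55 x 79 mm, origin at the middle of its underside
- buggy: bystander: lime plastic buggy, 75 x 45 x 34 mm, origin at the middle of its underside
- tumbler: bystander: glass tumbler, 72 mm across, 95 mm high, origin at the middle of its foot

How it is judged:
By the outcome, as a careful person would: the job done as asked, in the order asked, and still so for the second after the job is handed in, with the robot touching nothing.
Of drum1, drum2, drum3, drum4 only 2 to 4 are there at a start; the rules pass over those that are not, and their reading is None.
At some moment in a run one of coupe, ladle may be knocked a few centimetres aside while the robot is not near it.
It also fails if it takes over 210 s, if anything falls off the work surface, if the arm or the gripper's body presses on something with over 40 N, if the wrist force passes 120 N, or if a joint passes its speed limit or range.

## Working session

There is one attempt and no reset: what is moved stays moved. The work goes in short steps, Python scripts to look and compute and a tool call to move; the robot and the scene stay as the last step left them, time stands still between calls to the robot, and variables do not carry over. Pictures are saved under pics/ and viewed, at most 14 in all, crops included, and the job is handed in when it is done.

Besides the shell and the picture viewer there is one more tool, called after "Request:" in YAML: its name, and indented under it one key for each argument. servo_tool: Moves the arm, as the interface text tells. Its arguments: {"type":"object","properties":{"turn":{"type":"array"},"slide":{"type":"array"},"hand":{"type":"array"},"squeeze":{"type":"number"}},"required":["turn","slide","hand"]}

```bash
mkdir -p pics; ls
cat > h.py <<'E'
import numpy as np, cv2
from bench import r
def grab(name,out=None):
    p,d=r.grab_frame(name)
    np.savez('last_%s.npz'%name,p=p,d=d)
    if out: cv2.imwrite('pics/'+out,cv2.cvtColor(p,cv2.COLOR_RGB2BGR))
    return p,d
def cloud(name,d):
    c=r.get_calibration(name); H,W=d.shape
    f=H/2/np.tan(np.radians(c['fovy'])/2)
    K=np.array([[f,0,c['cx']],[0,f,c['cy']],[0,0,1.]])
    u,v=np.meshgrid(np.arange(W),np.arange(H))
    pts=np.stack([u,v],-1).reshape(-1,1,2).astype(float)
    n=cv2.undistortPoints(pts,K,np.array([c['k1'],0,0,0.])).reshape(H,W,2)
    X=np.dstack([n*d[...,None],d])
    R=np.array(c['R']);t=np.array(c['t'])
    Xw=(X-t)@R; Xw[d<=0]=np.nan
    return Xw
E
python3 - <<'E'
from h import *
for n in ('scene','top'):
    p,d=grab(n,n+'0.png'); c=r.get_calibration(n); print(n,c['fovy'],-np.array(c['R']).T@np.array(c['t']))
o=r.get_obs(); print(o['clock'],o['tcp_pos'],o['orientation'],o['grip_width'])
E
```

```text
pics
scene 55.35193896230478 [ 1.09379686 -0.02018282  0.97605804]
top 43.12190331378314 [0.26649811 0.01928476 1.51777915]
0.1 [0.26501786 0.62021789 0.23041853] [-6.29894481e-01 -3.07758971e+00  2.59885072e-03] 0.0855800521192235
```

View pics/scene0.png

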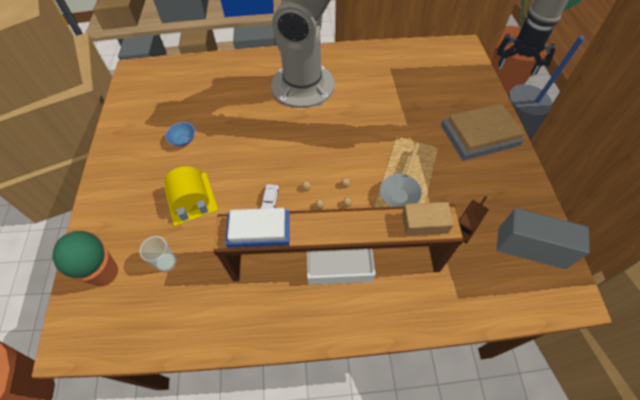

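View pics/top0.png

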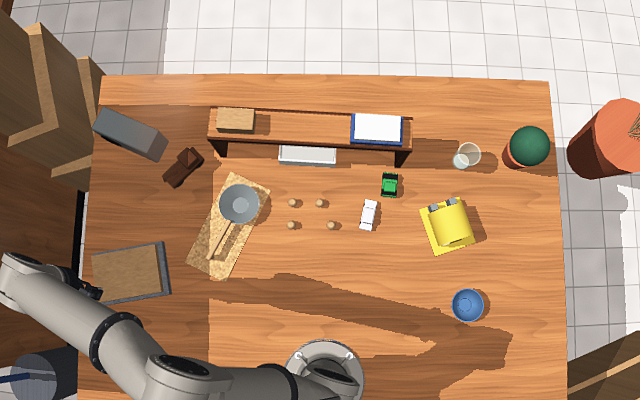

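Top view (up = +x, right = −y): drums at (292,203), (320,203), (291,225), (332,225); the cup is at (239,204) with its handle towards (212,258). The coupe is at (369,214), buggy (389,185), station (447,224), drawer front (307,154). Next I'll turn these into positions.

Run:
```python
from h import *
z=np.load('last_top.npz');p,d=z['p'],z['d'];X=cloud('top',d)
np.set_printoptions(precision=4,suppress=True)
def reg(n,u0,u1,v0,v1,zl,zh,rect=True):
    s=X[v0:v1,u0:u1].reshape(-1,3); m=(s[:,2]>zl)&(s[:,2]<zh); s=s[m]
    if len(s)<3: print(n,'few');return
    b=cv2.minAreaRect((s[:,:2]*1000).astype(np.float32))
    print(n,len(s),'mean',s.mean(0),'z95',np.percentile(s[:,2],95),'rect',np.array(b[0]),np.array(b[1]),round(b[2],1))
print('table',X[270,350],X[300,400],X[200,420])
for i,(u,v) in enumerate([(292,203),(320,203),(291,225),(332,225)]): reg('drum%d'%i,u-9,u+9,v-9,v+9,.008,.04); reg(' top',u-9,u+9,v-9,v+9,.022,.04)
reg('coupe',352,382,192,238,.009,.05); reg('coupetop',352,382,192,238,.024,.05)
reg('buggy',378,402,170,200,.008,.06)
reg('station roof',415,480,195,260,.06,.12);reg('st ridge',415,480,195,260,.091,.12);reg('pumps',415,480,195,216,.035,.055)
reg('rim',212,265,178,230,.028,.06);reg('handle',200,232,222,268,.028,.06)
reg('board',205,415,100,150,.19,.21); reg('drawer',270,345,140,170,.045,.06)
reg('truck',160,206,145,190,.01,.1)
reg('books',345,405,110,147,.205,.4);reg('tumbler',450,485,138,172,.01,.12)
```

```text
table [ 0.3218 -0.0767  0.0012] [ 0.2334 -0.227  -0.0067] [ 0.5351 -0.2911  0.0047]
drum0 71 mean [0.5214 0.0988 0.0214] z95 0.02971959300260111 rect [518.6287  96.8397] [41.3126 43.6227] 4.3
 top 38 mean [0.523  0.0997 0.026 ] z95 0.031790202318618566 rect [523.4918  99.9575] [20.1939 20.6874] 36.5
drum1 68 mean [0.5226 0.0178 0.0223] z95 0.030204402620369154 rect [531.0831  24.4759] [46.173  26.1356] 40.7
 top 36 mean [0.5228 0.018  0.0266] z95 0.030673089534850068 rect [523.2848  17.7954] [23.2724 19.6381] 72.0
drum2 70 mean [0.4545 0.1025 0.0224] z95 0.02920524083971989 rect [459.6685 104.0691] [44.745  30.4716] 29.6
 top 47 mean [0.4554 0.1024 0.0255] z95 0.02983843650768069 rect [455.3254 100.7932] [22.9231 21.4813] 65.1
drum3 67 mean [ 0.4551 -0.0165  0.0223] z95 0.028762170353065702 rect [461.6613 -15.2391] [45.5465 28.9276] 8.1
 top 41 mean [ 0.4562 -0.0173  0.0251] z95 0.029622454159078614 rect [454.9204 -17.0953] [21.1853 20.8766] 0.4
coupe 398 mean [ 0.4873 -0.1284  0.0224] z95 0.03319570592205966 rect [ 500.9673 -130.7286] [ 61.4761 120.5   ] 80.3
coupetop 164 mean [ 0.4
[... 664 characters left out ...]
 119.8853] 9.3
handle 234 mean [0.4019 0.3134 0.0421] z95 0.049163781455416646 rect [403.4792 313.8964] [ 16.7655 128.7652] 62.8
board 4478 mean [0.6935 0.065  0.1997] z95 0.2046461801048122 rect [697.9037  44.79  ] [561.3745 102.3036] 87.0
drawer 153 mean [0.6491 0.0594 0.0533] z95 0.058867473399183745 rect [662.7931  56.5811] [170.0364  46.9763] 86.9
truck 905 mean [0.6245 0.4345 0.0441] z95 0.07223082710789921 rect [646.0535 462.8998] [126.9516 134.7314] 45.5
books 1592 mean [ 0.6836 -0.1324  0.2327] z95 0.24132060127547503 rect [ 687.5574 -129.674 ] [158.6679  88.4891] 89.9
tumbler 504 mean [ 0.6633 -0.4275  0.0613] z95 0.09586588474491427 rect [ 660.7039 -423.1362] [71.4247 70.884 ] 1.3
```

Run:
```python
from h import *
z=np.load('last_top.npz');p=z['p'];s=np.load('last_scene.npz')['p']
a=cv2.resize(p[130:280,180:380],(800,600),interpolation=cv2.INTER_CUBIC)
cv2.imwrite('pics/crop0.png',a[...,::-1])
```

```text
(no output)
```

View pics/crop0.png

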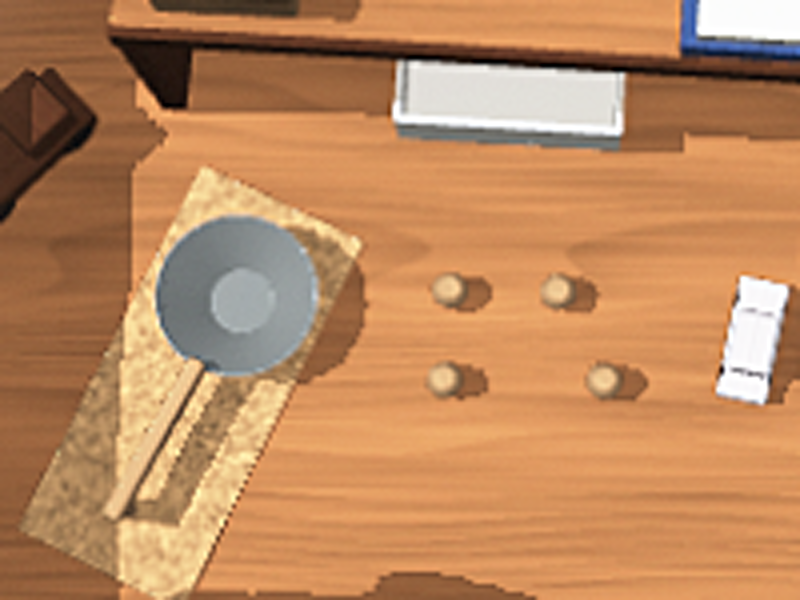

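Request:
servo_tool:
  turn:
    - [0, 0, 4]
    - [0, 0, 4]
    - [0, 0, 4]
    - [0, 0, 4]
    - [0, 0, 4]
    - [0, 0, 4]
    - [0, 0, 4]
    - [0, 0, 4]
  slide:
    - [4.9, -9.3, 0]
    - [4.9, -9.3, 0]
    - [4.9, -9.3, 0]
    - [4.9, -9.3, 0]
    - [4.9, -9.3, 0]
    - [4.9, -9.3, 0]
    - [4.9, -9.3, 0]
    - [4.9, -9.3, 0]
  hand: [1, 1, 1, 1, 1, 1, 1, 1]

```text
clock: 1.1
tcp_pos: [0.4111, 0.3434, 0.2312]
orientation: [-0.081, -3.14, -0.001]
contact_force: [-0.1, 0.1, -1.0]
grip_width: 0.0856
gripper_force: 0.0
```

Request:
servo_tool:
  turn:
    - [0, 0, 0]
    - [0, 0, 0]
    - [0, 0, 0]
    - [0, 0, 0]
    - [0, 0, 0]
    - [0, 0, 0]
    - [0, 0, 0]
    - [0, 0, 0]
  slide:
    - [4.9, -9.3, 0]
    - [4.9, -9.3, 0]
    - [4.9, -9.3, 0]
    - [4.9, -9.3, 0]
    - [4.9, -9.3, -2]
    - [4.9, -9.3, -3]
    - [4.9, -9.3, -3]
    - [4.9, -9.3, -3]
  hand: [1, 1, 1, 1, 1, 1, 1, 1]

```text
clock: 2.1
tcp_pos: [0.5597, 0.0651, 0.1422]
orientation: [0.082, 3.14, 0.002]
contact_force: [0.9, -1.2, 0.4]
grip_width: 0.0854
gripper_force: 0.0
```

Request:
servo_tool:
  turn:
    - [2, 0, 0]
    - [4, 0, 0]
    - [6, 0, 0]
    - [8, 0, 0]
    - [10, 0, 0]
    - [12, 0, 0]
    - [14, 0, 0]
    - [16, 0, 0]
  slide:
    - [0, 0, 0]
    - [0, 0, 0]
    - [0, 0, 0]
    - [0, 0, 0]
    - [0, 0, 0]
    - [0, 0, 0]
    - [0, 0, 0]
    - [0, 0, 0]
  hand: [1, 1, 1, 1, 1, 1, 1, 1]

```text
clock: 3.1
tcp_pos: [0.561, 0.0627, 0.1436]
orientation: [-0.058, -2.378, -2.003]
contact_force: [-0.4, 0.8, 0.1]
grip_width: 0.0858
gripper_force: 0.0
```

Run:
```python
from h import *
np.set_printoptions(precision=3,suppress=True)
o=r.get_obs(); print(o['joints'],o['tcp_pos'],o['orientation'])
grab('scene','roll_p.png')
```

```text
[ 0.543  0.904 -0.284  1.812 -1.066  1.389  2.591] [0.561 0.063 0.144] [-0.058 -2.378 -2.003]
```

Request:
servo_tool:
  turn:
    - [-2, 0, 0]
    - [-4, 0, 0]
    - [-6, 0, 0]
    - [-8, 0, 0]
    - [-10, 0, 0]
    - [-12, 0, 0]
    - [-14, 0, 0]
    - [-16, 0, 0]
  slide:
    - [0, 0, 0]
    - [0, 0, 0]
    - [0, 0, 0]
    - [0, 0, 0]
    - [0, 0, 0]
    - [0, 0, 0]
    - [0, 0, 0]
    - [0, 0, 0]
  hand: [1, 1, 1, 1, 1, 1, 1, 1]

```text
clock: 4.15
tcp_pos: [0.5613, 0.0652, 0.1457]
orientation: [0.082, 3.131, -0.004]
contact_force: [-0.0, -0.1, -0.6]
grip_width: 0.0853
gripper_force: 0.0
```

Request:
servo_tool:
  turn:
    - [-2, 0, 0]
    - [-4, 0, 0]
    - [-6, 0, 0]
    - [-8, 0, 0]
    - [-10, 0, 0]
    - [-12, 0, 0]
    - [-14, 0, 0]
    - [-16, 0, 0]
  slide:
    - [0, 0, 0]
    - [0, 0, 0]
    - [0, 0, 0]
    - [0, 0, 0]
    - [0, 0, 0]
    - [0, 0, 0]
    - [0, 0, 0]
    - [0, 0, 0]
  hand: [1, 1, 1, 1, 1, 1, 1, 1]

```text
clock: 5.15
tcp_pos: [0.5604, 0.0676, 0.1424]
orientation: [0.062, 2.374, -1.989]
contact_force: [-0.5, -0.6, 0.3]
grip_width: 0.0854
gripper_force: 0.0
```

Run:
```python
from h import *
np.set_printoptions(precision=3,suppress=True)
o=r.get_obs(); print(o['joints'],o['tcp_pos'],o['orientation'])
grab('scene','roll_n.png')
a=cv2.imread('pics/roll_p.png')[40:320,100:500];b=cv2.imread('pics/roll_n.png')[40:320,100:500]
cv2.imwrite('pics/rolls.png',cv2.resize(np.hstack([a,b]),(800,280)))
```

```text
[-1.059  1.035  0.532  1.697  0.606  1.465  0.587] [0.56  0.068 0.142] [ 0.062  2.374 -1.989]
```

View pics/rolls.png

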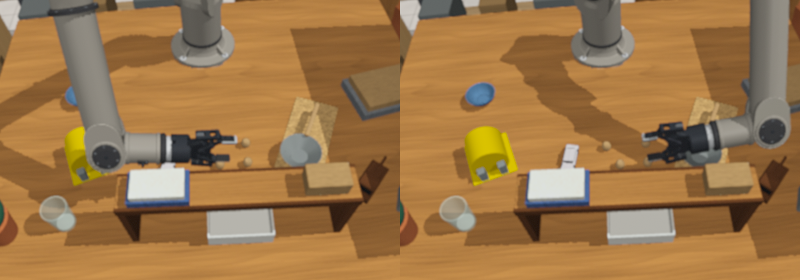

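The left half shows the +80° roll, with the wrist over the station side. The right half shows −80°, with the wrist over the mat. Both are reachable. I'll pour with −roll and the ladle yawed about +15°, so the wrist stays clear of the tow truck.

Run:
```python
from h import *
from scipy.optimize import least_squares
np.set_printoptions(precision=4,suppress=True)
z=np.load('last_top.npz');X=cloud('top',z['d']);p=z['p']
s=X[178:230,212:268].reshape(-1,3)
def f(q): 
    rr=np.hypot(s[:,0]-q[0],s[:,1]-q[1]); return rr
c=np.array([.509,.2595])
for k in range(3):
    m=(s[:,2]>.03)&(abs(f(c)-.0605)<.006)
    t=s[m]; c=least_squares(lambda q:np.hypot(t[:,0]-q[0],t[:,1]-q[1])-q[2],[*c,.06]).x; print(c,m.sum(),t[:,2].mean())
# handle line
s=X[222:268,200:232].reshape(-1,3); s=s[(s[:,2]>.032)&(s[:,2]<.055)]
b=cv2.minAreaRect((s[:,:2]*1000).astype(np.float32)); print(b, s.mean(0))
e=s.mean(0)[:2]; d=c[:2]-e; print(np.hypot(*d),np.degrees(np.arctan2(d[1],d[0])))
```

```text
[0.5108 0.2591 0.059 ] 248 0.036244867860441
[0.5119 0.2585 0.0587 0.06  ] 260 0.036432268940690064
[0.5125 0.2582 0.0585 0.06   0.06  ] 264 0.03642889549431241
((403.479248046875, 313.8963928222656), (16.765533447265625, 128.76515197753906), 62.79829025268555) [0.4022 0.3134 0.0425]
0.12330518863519865 -26.62861218081757
```

Request:
servo_tool:
  turn:
    - [2, 0, 0]
    - [4, 0, 0]
    - [6, 0, 0]
    - [8, 0, 0]
    - [10, 0, 0]
    - [12, 0, 0]
    - [14, 0, 0]
    - [16, 0, 0]
  slide:
    - [0, 0, 0]
    - [0, 0, 0]
    - [0, 0, 0]
    - [0, 0, 0]
    - [0, 0, 0]
    - [0, 0, 0]
    - [0, 0, 0]
    - [0, 0, 0]
  hand: [1, 1, 1, 1, 1, 1, 1, 0.6]

```text
clock: 6.2
tcp_pos: [0.5613, 0.0648, 0.1462]
orientation: [0.083, 3.13, 0.014]
contact_force: [-1.4, 0.1, -0.4]
grip_width: 0.0702
gripper_force: 0.0
```

Request:
servo_tool:
  turn:
    - [0, 0, 0]
    - [0, 0, 0]
    - [0, 0, 0]
  slide:
    - [-1.2, 1.1, -1]
    - [-1.2, 1.1, -1.5]
    - [-1.2, 1.1, -1.5]
  hand: [0.6, 0.6, 0.6]

```text
clock: 6.58
tcp_pos: [0.5236, 0.0972, 0.0979]
orientation: [0.082, 3.137, 0.003]
contact_force: [0.2, 0.5, -0.1]
grip_width: 0.0514
gripper_force: 0.0
```

Request:
servo_tool:
  turn:
    - [0, 0, 0]
    - [0, 0, 0]
    - [0, 0, 0]
    - [0, 0, 0]
    - [0, 0, 0]
    - [0, 0, 0]
    - [0, 0, 0]
  slide:
    - [0, 0.05, -1.6]
    - [0, 0.05, -3.1]
    - [0, 0.05, -3.1]
    - [0, 0.05, -3.1]
    - [0, 0.05, -3.1]
    - [0, 0.05, -3.1]
    - [0, 0.05, -3.1]
  hand: [0.6, 0.6, 0.6, 0.2, 0.2, 0.2, 0.2]
  squeeze: 25

```text
clock: 7.45
tcp_pos: [0.5253, 0.0978, 0.0058]
orientation: [0.086, 3.136, 0.003]
contact_force: [-0.0, 0.5, 8.2]
grip_width: 0.026
gripper_force: 24.7
```

Request:
servo_tool:
  turn:
    - [0, 0, 0]
    - [0, 0, 0]
    - [0, 0, 0]
  slide:
    - [0, 0, 1]
    - [0, 0, 3]
    - [0, 0, 3]
  hand: [0.2, 0.2, 0.2]

```text
clock: 7.82
tcp_pos: [0.5271, 0.098, 0.0989]
orientation: [0.087, 3.13, 0.006]
contact_force: [0.2, 0.6, -0.0]
grip_width: 0.0259
gripper_force: 25.0
```

Request:
servo_tool:
  turn:
    - [0, 0, 0]
    - [0, 0, 0]
    - [0, 0, 0]
    - [0, 0, 0]
    - [0, 0, 0]
    - [0, 0, 0]
    - [0, 0, 0]
    - [0, 0, 0]
  slide:
    - [-0.5, 2, 0]
    - [-0.5, 4, 0]
    - [-0.5, 4.9, 0]
    - [-0.5, 4.9, -1.2]
    - [-0.5, 4.9, -2.1]
    - [-0.5, 4.9, -2.1]
    - [-0.5, 4.9, -2.1]
    - [-0.5, 4.9, -2.1]
  hand: [0.2, 0.2, 0.2, 0.2, 0.2, 0.2, 0.5, 0.5]

```text
clock: 8.82
tcp_pos: [0.5091, 0.2446, 0.0317]
orientation: [0.086, 3.138, 0.002]
contact_force: [-0.0, -0.4, -0.2]
grip_width: 0.0429
gripper_force: 0.0
```

Request:
servo_tool:
  turn:
    - [0, 0, 0]
    - [0, 0, 0]
    - [0, 0, 0]
    - [0, 0, 0]
    - [0, 0, 0]
    - [0, 0, 0]
    - [0, 0, 0]
  slide:
    - [0, 0, 0]
    - [0, 0, 2]
    - [0.5, -3, 2.1]
    - [0.5, -5, 2.1]
    - [0.5, -7, 2.1]
    - [0.5, -7.7, 2.1]
    - [0.5, -7.7, 2.1]
  hand: [0.5, 0.6, 0.6, 0.6, 0.6, 0.6, 0.6]

```text
clock: 9.7
tcp_pos: [0.5232, 0.0085, 0.094]
orientation: [0.098, 3.139, -0.002]
contact_force: [-0.6, 0.4, -0.5]
grip_width: 0.0512
gripper_force: 0.0
```

Run:
```python
from h import *
np.set_printoptions(precision=4,suppress=True)
p,d=grab('top'); cv2.imwrite('pics/a1.png',cv2.resize(p[130:280,180:380],(800,600),interpolation=cv2.INTER_CUBIC)[...,::-1])
print(r.get_obs()['tcp_pos'])
```

```text
[0.5234 0.0113 0.0939]
```

View pics/a1.png

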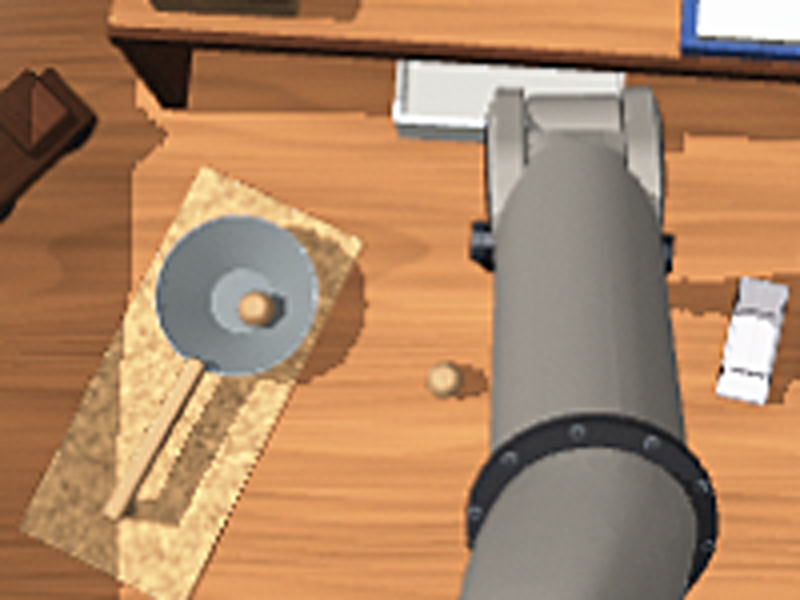

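The first drum sits in the cup at crop pixel (258,308), and the ladle hasn't moved. The second drum is next.

Request:
servo_tool:
  turn:
    - [0, 0, 0]
    - [0, 0, 0]
    - [0, 0, 0]
    - [0, 0, 0]
    - [0, 0, 0]
    - [0, 0, 0]
    - [0, 0, 0]
  slide:
    - [0, 0.22, -0.5]
    - [0, 0.22, -2]
    - [0, 0.22, -2.9]
    - [0, 0.22, -2.9]
    - [0, 0.22, -2.9]
    - [0, 0.22, -2.9]
    - [0, 0.22, -2.9]
  hand: [0.6, 0.6, 0.6, 0.2, 0.2, 0.2, 0.2]

```text
clock: 10.62
tcp_pos: [0.5239, 0.0201, 0.0072]
orientation: [0.086, 3.139, 0.001]
contact_force: [0.4, 0.2, 0.3]
grip_width: 0.0259
gripper_force: 24.6
```

Request:
servo_tool:
  turn:
    - [0, 0, 0]
    - [0, 0, 0]
    - [0, 0, 0]
    - [0, 0, 0]
    - [0, 0, 0]
    - [0, 0, 0]
    - [0, 0, 0]
    - [0, 0, 0]
  slide:
    - [0, 0, 1]
    - [0, 0, 3]
    - [-0.1, 2, 3]
    - [-0.1, 4, 3]
    - [-0.1, 6, 3]
    - [-0.1, 8, 3]
    - [-0.1, 8.6, 3]
    - [-0.1, 8.6, 3]
  hand: [0.2, 0.2, 0.2, 0.2, 0.2, 0.2, 0.2, 0.2]

```text
clock: 11.62
tcp_pos: [0.52, 0.2789, 0.0965]
orientation: [0.082, 3.14, 0.001]
contact_force: [-0.0, -0.1, -1.0]
grip_width: 0.0257
gripper_force: 24.7
```

Request:
servo_tool:
  turn:
    - [0, 0, 0]
    - [0, 0, 0]
    - [0, 0, 0]
    - [0, 0, 0]
    - [0, 0, 0]
    - [0, 0, 0]
  slide:
    - [0, 0, -1]
    - [0, 0, -2]
    - [0, 0, -2]
    - [0, 0, -2]
    - [0, 0, -2]
    - [0, 0, -2]
  hand: [0.2, 0.2, 0.2, 0.45, 0.45, 0.45]

```text
clock: 12.38
tcp_pos: [0.5208, 0.278, 0.0373]
orientation: [0.086, 3.139, 0.002]
contact_force: [-0.6, -0.9, 0.4]
grip_width: 0.0385
gripper_force: 0.0
```

Request:
servo_tool:
  turn:
    - [0, 0, 0]
    - [0, 0, 0]
    - [0, 0, 0]
    - [0, 0, 0]
    - [0, 0, 0]
    - [0, 0, 0]
    - [0, 0, 0]
  slide:
    - [0, 0, 1]
    - [0, 0, 2]
    - [-1, -2, 2]
    - [-2, -4, 2]
    - [-2.15, -5.9, 2]
    - [-2.15, -5.9, 2]
    - [-2.15, -5.9, 2]
  hand: [0.45, 0.6, 0.6, 0.6, 0.6, 0.6, 0.6]

```text
clock: 13.25
tcp_pos: [0.4563, 0.1011, 0.0969]
orientation: [0.087, 3.139, 0.001]
contact_force: [-0.4, -0.1, -0.6]
grip_width: 0.0511
gripper_force: 0.0
```

Request:
servo_tool:
  turn:
    - [0, 0, 0]
    - [0, 0, 0]
    - [0, 0, 0]
    - [0, 0, 0]
    - [0, 0, 0]
    - [0, 0, 0]
    - [0, 0, 0]
  slide:
    - [0, 0, -1]
    - [0, 0, -2]
    - [0, 0, -3]
    - [0, 0, -3]
    - [0, 0, -3]
    - [0, 0, -3]
    - [0, 0, -3]
  hand: [0.6, 0.6, 0.6, 0.2, 0.2, 0.2, 0.2]

```text
clock: 14.12
tcp_pos: [0.4564, 0.1012, 0.0072]
orientation: [0.086, 3.139, 0.001]
contact_force: [-0.1, 0.4, -0.1]
grip_width: 0.0255
gripper_force: 24.6
```

Request:
servo_tool:
  turn:
    - [0, 0, 0]
    - [0, 0, 0]
    - [0, 0, 0]
  slide:
    - [0, 0, 1]
    - [0, 0, 3]
    - [0, 0, 3]
  hand: [0.2, 0.2, 0.2]

```text
clock: 14.5
tcp_pos: [0.4588, 0.1017, 0.1006]
orientation: [0.086, 3.132, 0.006]
contact_force: [0.6, 0.7, -0.3]
grip_width: 0.0259
gripper_force: 24.7
```

Run:
```python
from h import *
p,d=grab('top'); cv2.imwrite('pics/a2.png',cv2.resize(p[170:270,190:290],(600,600),interpolation=cv2.INTER_CUBIC)[...,::-1])
```

```text
(no output)
```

View pics/a2.png

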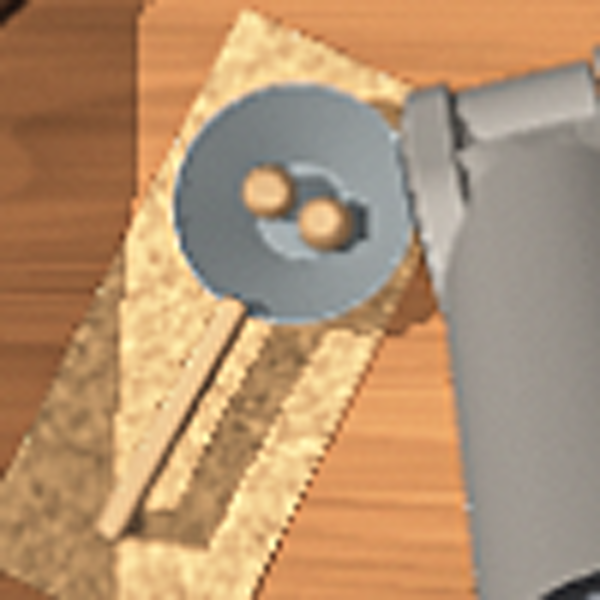

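Request:
servo_tool:
  turn:
    - [0, 0, 0]
    - [0, 0, 0]
    - [0, 0, 0]
    - [0, 0, 0]
    - [0, 0, 0]
    - [0, 0, 0]
    - [0, 0, 0]
    - [0, 0, 0]
  slide:
    - [1, 2, 0]
    - [1.1, 4, 0]
    - [1.1, 5.6, 0]
    - [1.1, 5.6, 0]
    - [1.1, 5.6, -1]
    - [1.1, 5.6, -1.95]
    - [1.1, 5.6, -1.95]
    - [1.1, 5.6, -1.95]
  hand: [0.2, 0.2, 0.2, 0.2, 0.2, 0.2, 0.2, 0.2]

```text
clock: 15.55
tcp_pos: [0.489, 0.2682, 0.0381]
orientation: [-0.087, -3.14, 0.001]
contact_force: [0.0, -0.1, 0.5]
grip_width: 0.0255
gripper_force: 24.7
```

Request:
servo_tool:
  turn:
    - [0, 0, 0]
    - [0, 0, 0]
    - [0, 0, 0]
    - [0, 0, 0]
    - [0, 0, 0]
    - [0, 0, 0]
  slide:
    - [0, 0, 0]
    - [0, 0, 0]
    - [0, 0, 0.6]
    - [0, 0, 2]
    - [0, -2, 2]
    - [0, -2, 2]
  hand: [0.45, 0.45, 0.45, 0.6, 0.6, 0.6]

```text
clock: 16.3
tcp_pos: [0.4894, 0.2038, 0.0996]
orientation: [0.097, 3.139, -0.002]
contact_force: [0.7, -0.1, -1.1]
grip_width: 0.0514
gripper_force: 0.0
```

Request:
servo_tool:
  turn:
    - [0, 0, 0]
    - [0, 0, 0]
    - [0, 0, 0]
    - [0, 0, 0]
    - [0, 0, 0]
    - [0, 0, 0]
    - [0, 0, 0]
  slide:
    - [-0.5, -2, 0]
    - [-1.1, -4, 0]
    - [-1.1, -6, 0]
    - [-1.1, -7.6, 0]
    - [-1.1, -7.6, 0]
    - [-1.1, -7.6, 0]
    - [-1.1, -7.6, 0]
  hand: [0.6, 0.6, 0.6, 0.6, 0.6, 0.6, 0.6]

```text
clock: 17.18
tcp_pos: [0.456, -0.0176, 0.0981]
orientation: [0.082, 3.14, 0.001]
contact_force: [-0.4, 0.6, 0.0]
grip_width: 0.0515
gripper_force: 0.0
```

Right above the fourth drum at (0.456, −0.017).

Request:
servo_tool:
  turn:
    - [0, 0, 0]
    - [0, 0, 0]
    - [0, 0, 0]
    - [0, 0, 0]
    - [0, 0, 0]
    - [0, 0, 0]
    - [0, 0, 0]
  slide:
    - [0, 0, -1]
    - [0, 0, -2]
    - [0, 0, -3.03]
    - [0, 0, -3.03]
    - [0, 0, -3.03]
    - [0, 0, -3.03]
    - [0, 0, -3.03]
  hand: [0.6, 0.6, 0.6, 0.2, 0.2, 0.2, 0.2]

```text
clock: 18.05
tcp_pos: [0.4564, -0.019, 0.0078]
orientation: [0.086, 3.139, 0.001]
contact_force: [-0.4, -0.9, -1.2]
grip_width: 0.0255
gripper_force: 24.6
```

Request:
servo_tool:
  turn:
    - [0, 0, 0]
    - [0, 0, 0]
    - [0, 0, 0]
    - [0, 0, 0]
    - [0, 0, 0]
  slide:
    - [0, 0, 1]
    - [0, 0, 3.1]
    - [0.8, 1.5, 3.1]
    - [1.6, 3, 3.1]
    - [1.6, 3, 3.1]
  hand: [0.2, 0.2, 0.2, 0.2, 0.2]

```text
clock: 18.68
tcp_pos: [0.5057, 0.0754, 0.1009]
orientation: [0.076, 3.138, 0.004]
contact_force: [0.5, 0.0, -0.6]
grip_width: 0.0258
gripper_force: 24.7
```

Run:
```python
from h import *
p,d=grab('top'); cv2.imwrite('pics/a3.png',cv2.resize(p[170:270,190:290],(600,600),interpolation=cv2.INTER_CUBIC)[...,::-1])
```

```text
(no output)
```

View pics/a3.png

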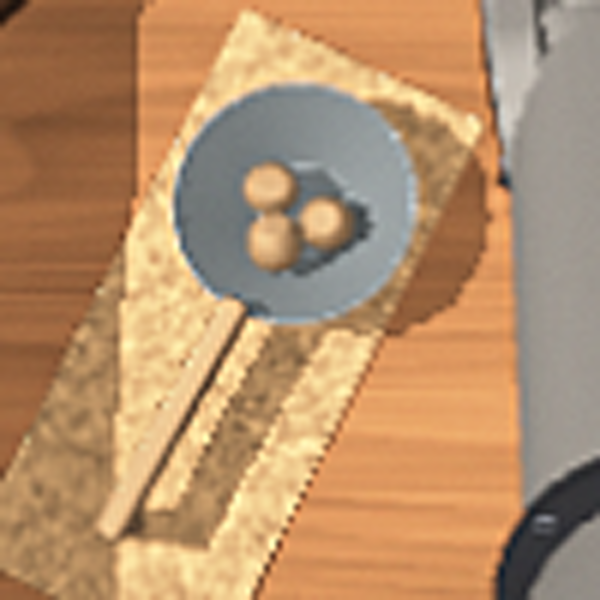

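Request:
servo_tool:
  turn:
    - [0, 0, 0]
    - [0, 0, 0]
    - [0, 0, 0]
    - [0, 0, 0]
    - [0, 0, 0]
    - [0, 0, 0]
    - [0, 0, 0]
    - [0, 0, 0]
  slide:
    - [0.9, 2, 0]
    - [0.9, 4, 0]
    - [0.9, 5.6, 0]
    - [0.9, 5.6, 0]
    - [0.9, 5.6, -1]
    - [0.9, 5.6, -2]
    - [0.9, 5.6, -2]
    - [0.9, 5.6, -2]
  hand: [0.2, 0.2, 0.2, 0.2, 0.2, 0.2, 0.2, 0.2]

```text
clock: 19.73
tcp_pos: [0.5314, 0.2377, 0.0409]
orientation: [0.089, 3.14, -0.0]
contact_force: [-0.5, 0.0, -1.0]
grip_width: 0.0257
gripper_force: 24.8
```

Request:
servo_tool:
  turn:
    - [0, 0, 0]
    - [0, 0, 0]
    - [0, 0, 0]
    - [0, 0, 0]
    - [0, 0, -0.5]
    - [0, 0, -1]
    - [0, 0, -1]
    - [0, 0, -1]
  slide:
    - [0, 0, 0]
    - [0, 0, 0]
    - [0, 0, 0.6]
    - [0, 0, 2]
    - [-2, 0, 2.2]
    - [-4, 0, 2.2]
    - [-6, -1, 2.2]
    - [-6, -1, 2.2]
  hand: [0.45, 0.45, 0.45, 0.6, 0.6, 0.6, 0.6, 0.6]

```text
clock: 20.72
tcp_pos: [0.3461, 0.2062, 0.1061]
orientation: [-0.22, -3.13, 0.003]
contact_force: [1.2, -0.4, -0.3]
grip_width: 0.0513
gripper_force: 0.0
```

Run:
```python
from h import *
np.set_printoptions(precision=4,suppress=True)
p,d=grab('top'); a=p[170:270,190:290]; s,_=grab('scene'); b=s[130:230,350:450]
cv2.imwrite('pics/a4.png',cv2.resize(np.hstack([a,b]),(800,400),interpolation=cv2.INTER_CUBIC)[...,::-1])
print(r.get_obs()['tcp_pos'])
```

```text
[0.3509 0.2092 0.1071]
```

View pics/a4.png

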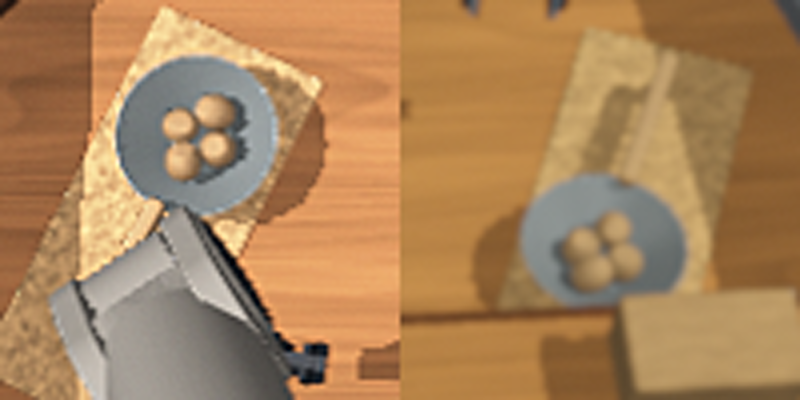

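All four drums are standing in the cup, and the ladle is in place. Now I'll move to the handle grip.

Request:
servo_tool:
  turn:
    - [0, 0, -2]
    - [0, 0, -3.8]
    - [0, 0, -3.8]
    - [0, 0, -3.8]
    - [0, 0, -3.8]
  slide:
    - [0.6, 1.8, 0]
    - [1.2, 3.7, 0]
    - [1.2, 3.7, 0]
    - [1.2, 3.7, -0.5]
    - [1.2, 3.7, -0.5]
  hand: [0.6, 0.6, 0.6, 0.6, 0.6]

```text
clock: 21.45
tcp_pos: [0.3863, 0.3178, 0.0895]
orientation: [-0.738, -3.052, 0.005]
contact_force: [-0.9, -0.4, -0.7]
grip_width: 0.0509
gripper_force: 0.0
```

Run:
```python
from h import *
p,d=grab('scene'); cv2.imwrite('pics/a5.png',cv2.resize(p[110:230,340:460],(600,600),interpolation=cv2.INTER_CUBIC)[...,::-1])
print(r.get_obs()['tcp_pos'],r.get_obs()['orientation'])
```

```text
[0.38645403 0.31808934 0.09011188] [-0.73890862 -3.05246918  0.00333165]
```

View pics/a5.png

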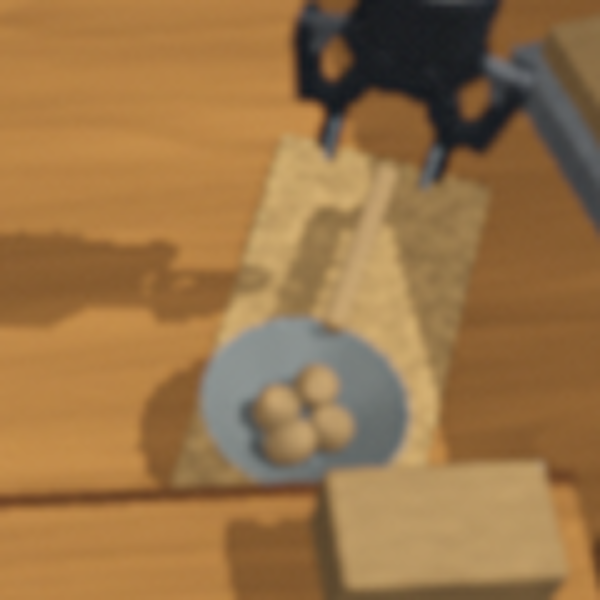

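The gripper straddles the bar and lines up with it, so I'll descend and grip.

Request:
servo_tool:
  turn:
    - [0, 0, 0]
    - [0, 0, 0]
    - [0, 0, 0]
    - [0, 0, 0]
    - [0, 0, 0]
    - [0, 0, 0]
    - [0, 0, 0]
    - [0, 0, 0]
  slide:
    - [0, 0.1, -1]
    - [0, 0.1, -2]
    - [0, 0.1, -2.4]
    - [0, 0.1, -2.4]
    - [0, 0.1, -2.4]
    - [0, 0.1, -2.4]
    - [0, 0.1, -2.4]
    - [0, 0.1, -2.4]
  hand: [0.6, 0.6, 0.6, 0.4, 0.3, 0.2, 0.1, 0.05]
  squeeze: 60

```text
clock: 22.5
tcp_pos: [0.3872, 0.3233, 0.0199]
orientation: [0.737, 3.053, 0.002]
contact_force: [-0.4, -1.3, 5.9]
grip_width: 0.0128
gripper_force: 58.5
```

Request:
servo_tool:
  turn:
    - [0, 0, 0]
    - [0, 0, 0]
    - [0, 0, 0]
  slide:
    - [0, 0, 0]
    - [0, 0, 0]
    - [0, 0, 0]
  hand: [0.05, 0.05, 0.05]
  squeeze: 110

```text
clock: 22.88
tcp_pos: [0.3872, 0.3233, 0.0201]
orientation: [0.738, 3.053, 0.002]
contact_force: [-1.8, -2.3, 7.2]
grip_width: 0.0117
gripper_force: 107.4
```

Request:
servo_tool:
  turn:
    - [0, 0, 0]
    - [0, 0, 0]
    - [0, 0, 0]
    - [0, 0, 0]
    - [0, 0, 0]
    - [0, 0, 0]
    - [0, 0, 0]
    - [0, 0, 0]
  slide:
    - [0, 0, 0.2]
    - [0, 0, 0.5]
    - [0, 0, 0.9]
    - [0, 0, 1.4]
    - [0, 0, 1.9]
    - [0, 0, 2.2]
    - [0, 0, 2.35]
    - [0, 0, 2.35]
  hand: [0.05, 0.05, 0.05, 0.05, 0.05, 0.05, 0.05, 0.05]

```text
clock: 23.88
tcp_pos: [0.3867, 0.3229, 0.0896]
orientation: [0.737, 3.054, 0.0]
contact_force: [-0.6, 0.2, -2.3]
grip_width: 0.0115
gripper_force: 107.5
```

Run:
```python
from h import *
np.set_printoptions(precision=4,suppress=True)
p,d=grab('top'); X=cloud('top',d); s,_=grab('scene','a6s.png')
v=X[165:235,205:275].reshape(-1,3); v=v[(v[:,2]>.06)]
print('pts',len(v)); c0=np.array([.512,.2585]); rr=np.hypot(*(v[:,:2]-c0).T); m=abs(rr-.06)<.006
A=np.c_[v[m][:,:2]-c0,np.ones(m.sum())]; print('rim plane',np.linalg.lstsq(A,v[m][:,2],rcond=None)[0], v[m].mean(0))
cv2.imwrite('pics/a6.png',cv2.resize(np.hstack([p[150:270,190:290],s[100:220,350:450]]),(800,480),interpolation=cv2.INTER_CUBIC)[...,::-1])
```

```text
pts 1581
rim plane [-0.038   0.0098  0.1043] [0.5206 0.2596 0.104 ]
```

View pics/a6.png

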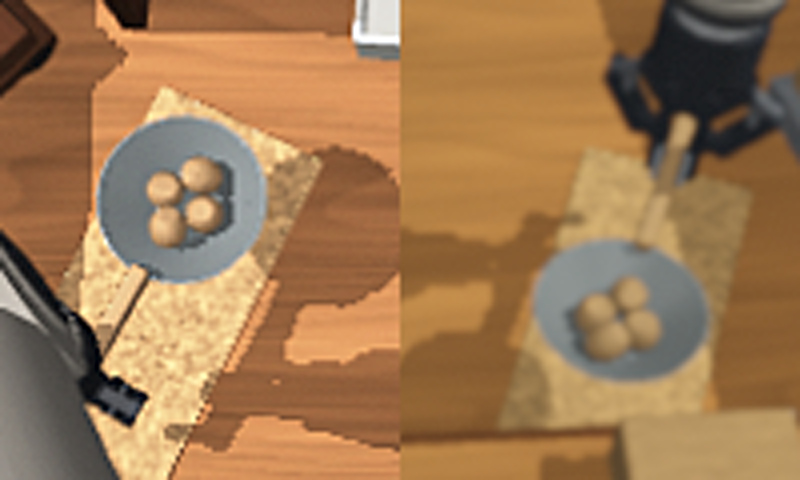

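The ladle is lifted and almost level, with the drums in place and the cup at z ≈ 0.104. I'll carry it round to the front of the drawer and then insert it.

Request:
servo_tool:
  turn:
    - [0, 0, 0.15]
    - [0, 0, 0.4]
    - [0, 0, 0.8]
    - [0, 0, 1.4]
    - [0, 0, 2]
    - [0, 0, 2.5]
    - [0, 0, 3.1]
    - [0, 0, 3.7]
  slide:
    - [0, -0.2, 0]
    - [0.1, -0.6, 0]
    - [0.2, -1.2, 0]
    - [0.3, -2, 0]
    - [0.4, -2.8, 0]
    - [0.5, -3.6, 0]
    - [0.6, -4.4, 0]
    - [0.7, -5.2, 0]
  hand: [0.05, 0.05, 0.05, 0.05, 0.05, 0.05, 0.05, 0.05]

```text
clock: 24.98
tcp_pos: [0.4074, 0.1654, 0.0891]
orientation: [-0.233, -3.132, 0.001]
contact_force: [0.5, -0.4, -1.6]
grip_width: 0.0115
gripper_force: 107.5
```

Request:
servo_tool:
  turn:
    - [0, 0, 0.6]
    - [0, 0, 1.2]
    - [0, 0, 1.8]
    - [0, 0, 2.4]
    - [0, 0, 2.9]
    - [0, 0, 3.4]
    - [0, 0, 3.7]
    - [0, 0, 3.7]
  slide:
    - [0.1, -0.8, 0]
    - [0.2, -1.6, 0]
    - [0.3, -2.4, 0]
    - [0.4, -3.2, 0]
    - [0.5, -4, 0]
    - [0.6, -4.6, 0]
    - [0.7, -5, 0]
    - [0.7, -5.2, 0]
  hand: [0.05, 0.05, 0.05, 0.05, 0.05, 0.05, 0.05, 0.05]

```text
clock: 25.98
tcp_pos: [0.4284, 0.0097, 0.0892]
orientation: [0.268, -3.129, 0.0]
contact_force: [0.8, -0.5, -1.7]
grip_width: 0.012
gripper_force: 107.5
```

Run:
```python
from h import *
np.set_printoptions(precision=4,suppress=True)
o=r.get_obs();print(o['tcp_pos'],o['orientation'],o['joints'])
p,d=grab('top'); X=cloud('top',d); s,_=grab('scene')
v=X[130:230,250:370].reshape(-1,3); v=v[(v[:,2]>.08)&(v[:,2]<.12)]
c=np.array([.569,.035])
for k in range(4):
    rr=np.hypot(*(v[:,:2]-c[:2]).T); m=abs(rr-.06)<.01; w=v[m]
    A=np.c_[2*w[:,:2],np.ones(len(w))]; q=np.linalg.lstsq(A,(w[:,:2]**2).sum(1),rcond=None)[0]; c=q[:2]
print('cup',c,len(w),w[:,2].mean())
cv2.imwrite('pics/a7.png',cv2.resize(np.hstack([p[120:260,230:370],s[150:290,270:410]]),(800,400),interpolation=cv2.INTER_CUBIC)[...,::-1])
```

```text
[0.4284 0.0097 0.0892] [ 0.2679 -3.1294  0.0005] [-0.3124  0.2947  0.1662  2.2556 -0.085   0.5976  1.6587]
cup [0.5701 0.0353] 388 0.1012609616187065
```

View pics/a7.png

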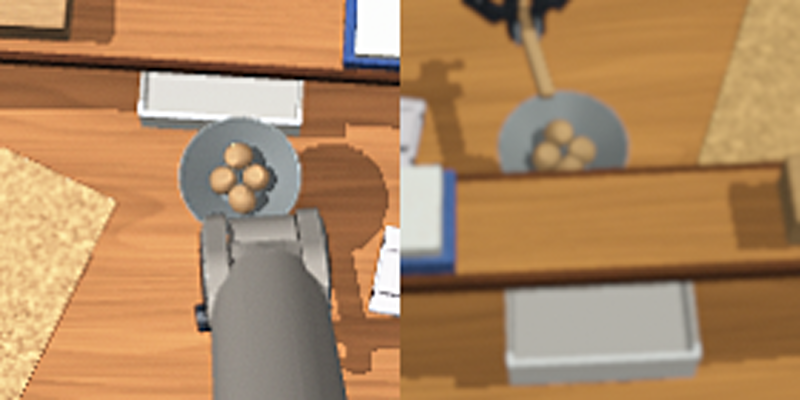

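The cup, with four drums, is in front of the drawer and the board is clear. Inserting now.

Request:
servo_tool:
  turn:
    - [0, 0, 0]
    - [0, 0, 0]
    - [0, 0, 0]
    - [0, 0, 0]
    - [0, 0, 0]
    - [0, 0, 0]
    - [0, 0, 0]
    - [0, 0, 0]
  slide:
    - [0.2, 0, 0.1]
    - [0.7, 0, 0.1]
    - [1.4, 0, 0.1]
    - [2.2, 0, 0.1]
    - [3, 0, 0.1]
    - [3.8, 0, 0.1]
    - [4.3, 0, 0.1]
    - [4.45, 0, 0.1]
  hand: [0.05, 0.05, 0.05, 0.05, 0.05, 0.05, 0.05, 0.05]

```text
clock: 27.08
tcp_pos: [0.5632, 0.0111, 0.0922]
orientation: [-0.271, 3.13, -0.0]
contact_force: [-0.3, -1.0, -1.7]
grip_width: 0.0117
gripper_force: 107.6
```

Request:
servo_tool:
  turn:
    - [-0.6, -0.1, 0]
    - [-1.8, -0.3, 0]
    - [-3, -0.5, 0]
    - [-4.2, -0.75, 0]
    - [-5.5, -1, 0]
    - [-6.8, -1.2, 0]
    - [-8.2, -1.45, 0]
    - [-9.5, -1.7, 0]
  slide:
    - [0, 0, 0]
    - [0, -0.05, 0]
    - [0, -0.1, 0]
    - [0, -0.15, 0.05]
    - [0, -0.2, 0.1]
    - [0, -0.25, 0.1]
    - [0, -0.3, 0.15]
    - [0, -0.35, 0.2]
  hand: [0.05, 0.05, 0.05, 0.05, 0.05, 0.05, 0.05, 0.05]

```text
clock: 28.08
tcp_pos: [0.5621, 0.0014, 0.0984]
orientation: [-0.243, 2.788, -1.252]
contact_force: [-0.7, -0.4, -1.8]
grip_width: 0.0119
gripper_force: 107.5
```

Request:
servo_tool:
  turn:
    - [-0.8, -0.14, 0]
    - [-1.6, -0.28, 0]
    - [-2.4, -0.42, 0]
    - [-3.2, -0.56, 0]
    - [-4, -0.7, 0]
    - [-4.8, -0.85, 0]
    - [-5.6, -1, 0]
    - [-6.3, -1.1, 0]
  slide:
    - [0, 0, 0.02]
    - [0, -0.05, 0.05]
    - [0, -0.05, 0.1]
    - [0, -0.1, 0.1]
    - [0, -0.1, 0.15]
    - [0, -0.15, 0.15]
    - [0, -0.15, 0.2]
    - [0, -0.15, 0.2]
  hand: [0.05, 0.05, 0.05, 0.05, 0.05, 0.05, 0.05, 0.05]

```text
clock: 29.08
tcp_pos: [0.5622, -0.0033, 0.1037]
orientation: [-0.203, 2.309, -1.946]
contact_force: [0.1, -0.2, -0.7]
grip_width: 0.0121
gripper_force: 107.8
```

Request:
servo_tool:
  turn:
    - [-0.6, -0.1, 0]
    - [-1.2, -0.2, 0]
    - [-1.8, -0.3, 0]
    - [-2.4, -0.4, 0]
    - [-3, -0.5, 0]
    - [-3, -0.5, 0]
    - [-3, -0.5, 0]
    - [-3, -0.5, 0]
  slide:
    - [0, 0, 0]
    - [0, 0, 0]
    - [0, 0, 0]
    - [0, 0, 0]
    - [0, 0, 0]
    - [0, 0, 0]
    - [0, 0, 0]
    - [0, 0, 0]
  hand: [0.05, 0.05, 0.05, 0.05, 0.05, 0.05, 0.05, 0.05]

```text
clock: 30.08
tcp_pos: [0.5623, -0.0041, 0.1048]
orientation: [-0.178, 2.024, -2.223]
contact_force: [0.3, 0.4, -1.0]
grip_width: 0.0119
gripper_force: 107.9
```

Run:
```python
from h import *
np.set_printoptions(precision=3,suppress=True)
o=r.get_obs();print(o['tcp_pos'],o['orientation'],o['joints'],o['contact_force'],o['moment'])
p,d=grab('top'); s,ds=grab('scene'); 
cv2.imwrite('pics/a8.png',cv2.resize(np.hstack([p[110:260,220:380],s[150:300,270:430]]),(800,375),interpolation=cv2.INTER_CUBIC)[...,::-1])
```

```text
[ 0.562 -0.004  0.105] [-0.178  2.024 -2.223] [-1.212  1.346  0.744  1.844  0.647  1.212  0.572] [ 0.273  0.368 -1.001] [ 1.224  0.356 -0.001]
```

View pics/a8.png

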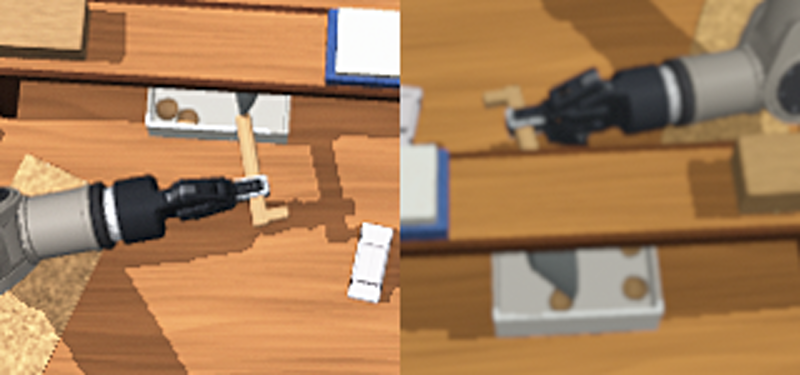

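Drums are lying in the drawer, and no part of the ladle or arm touches the shelf. Next: unroll, withdraw, and check.

Request:
servo_tool:
  turn:
    - [1, 0.18, 0]
    - [2.4, 0.42, 0]
    - [3.8, 0.66, 0]
    - [5.2, 0.9, 0]
    - [6.6, 1.15, 0]
    - [8, 1.4, 0]
    - [8.8, 1.54, 0]
    - [9.4, 1.65, 0]
  slide:
    - [0, 0, 0.1]
    - [0, 0, 0.1]
    - [0, 0.05, 0.1]
    - [0, 0.1, 0.1]
    - [0, 0.15, 0.1]
    - [0, 0.2, 0.1]
    - [0, 0.25, 0.1]
    - [0, 0.25, 0.1]
  hand: [0.05, 0.05, 0.05, 0.05, 0.05, 0.05, 0.05, 0.05]

```text
clock: 31.18
tcp_pos: [0.562, 0.0027, 0.1081]
orientation: [-0.243, 2.8, -1.234]
contact_force: [0.3, 0.8, -1.0]
grip_width: 0.0119
gripper_force: 107.8
```

Request:
servo_tool:
  turn:
    - [1, 0.18, 0]
    - [2.4, 0.42, 0]
    - [3.8, 0.66, 0]
    - [5.2, 0.9, 0]
    - [6.6, 1.15, 0]
    - [8, 1.4, 0]
    - [8.8, 1.54, 0]
    - [9.4, 1.65, 0]
  slide:
    - [0, 0, 0]
    - [0, 0, 0]
    - [0, 0.05, 0]
    - [0, 0.1, 0]
    - [0, 0.15, 0]
    - [0, 0.2, 0]
    - [0, 0.25, 0]
    - [0, 0.25, 0]
  hand: [0.05, 0.05, 0.05, 0.05, 0.05, 0.05, 0.05, 0.05]

```text
clock: 32.17
tcp_pos: [0.5615, 0.0096, 0.1073]
orientation: [-0.27, 3.129, 0.003]
contact_force: [-0.6, 0.5, -1.7]
grip_width: 0.0121
gripper_force: 107.7
```

Request:
servo_tool:
  turn:
    - [0, 0, 0]
    - [0, 0, 0]
    - [0, 0, 0]
    - [0, 0, 0]
    - [0, 0, 0]
    - [0, 0, 0]
    - [0, 0, 0]
    - [0, 0, 0]
  slide:
    - [-0.2, 0, 0]
    - [-0.8, 0, 0]
    - [-1.6, 0, 0]
    - [-2.4, 0, 0]
    - [-3.2, 0, 0]
    - [-4, 0, 0]
    - [-4.4, 0, 0]
    - [-4.45, 0, 0]
  hand: [0.05, 0.05, 0.05, 0.05, 0.05, 0.05, 0.05, 0.05]

```text
clock: 33.17
tcp_pos: [0.4281, 0.0111, 0.1074]
orientation: [-0.274, 3.128, -0.0]
contact_force: [-0.1, 1.4, -0.9]
grip_width: 0.012
gripper_force: 107.7
```

Run:
```python
from h import *
np.set_printoptions(precision=4,suppress=True)
o=r.get_obs();print(o['tcp_pos'],o['orientation'])
p,d=grab('top'); s,ds=grab('scene','a9s.png'); X=cloud('top',d)
v=X[130:230,250:370].reshape(-1,3); v=v[(v[:,2]>.08)&(v[:,2]<.125)]
c=np.array([.569,.035])
for k in range(4):
    rr=np.hypot(*(v[:,:2]-c[:2]).T); m=abs(rr-.06)<.01; w=v[m]
    A=np.c_[2*w[:,:2],np.ones(len(w))]; q=np.linalg.lstsq(A,(w[:,:2]**2).sum(1),rcond=None)[0]; c=q[:2]
A=np.c_[w[:,:2]-c,np.ones(len(w))]
print('cup',c,len(w),'plane',np.linalg.lstsq(A,w[:,2],rcond=None)[0])
# wooden-coloured blobs in drawer, both cameras
for n,P,D in (('top',p,d),('scene',s,ds)):
    Y=cloud(n,D); m=(Y[...,2]>.006)&(Y[...,2]<.045)&(Y[...,0]>.642)&(Y[...,0]<.76)&(Y[...,1]>-.03)&(Y[...,1]<.14)
    hsv=cv2.cvtColor(P,cv2.COLOR_RGB2HSV); m&=hsv[...,1]>70
    k,l,st,ce=cv2.connectedComponentsWithStats(m.astype(np.uint8))
    for i in range(1,k):
        if st[i,4]>8: print(n,ce[i],st[i,4],Y[l==i].mean(0))
cv2.imwrite('pics/a9.png',cv2.resize(np.hstack([p[110:190,240:350],s[230:310,285:395]]),(800,290),interpolation=cv2.INTER_CUBIC)[...,::-1])
```

```text
[0.4281 0.0111 0.1074] [-0.2739  3.1278 -0.0001]
cup [0.5698 0.0365] 336 plane [-0.001  -0.0033  0.1196]
top [289.7717 154.413 ] 92 [0.6676 0.1084 0.0278]
scene [361.8182 250.3636] 11 [0.6874 0.1159 0.0247]
scene [363.4062 264.625 ] 64 [0.7302 0.1136 0.0292]
scene [333.9492 269.6102] 59 [0.7365 0.0349 0.0291]
```

Request:
servo_tool:
  turn:
    - [0, 0, -0.3]
    - [0, 0, -0.9]
    - [0, 0, -1.5]
    - [0, 0, -2.1]
    - [0, 0, -2.7]
    - [0, 0, -3.1]
    - [0, 0, -3.5]
    - [0, 0, -3.7]
  slide:
    - [-0.1, 0.5, 0]
    - [-0.2, 1.3, 0]
    - [-0.3, 2.1, 0]
    - [-0.4, 2.9, 0]
    - [-0.5, 3.7, 0]
    - [-0.6, 4.4, 0]
    - [-0.65, 5, 0]
    - [-0.7, 5.2, 0]
  hand: [0.05, 0.05, 0.05, 0.05, 0.05, 0.05, 0.05, 0.05]

```text
clock: 34.28
tcp_pos: [0.4085, 0.1683, 0.1075]
orientation: [0.232, 3.13, 0.001]
contact_force: [-0.1, -0.1, -0.3]
grip_width: 0.0118
gripper_force: 107.7
```

Request:
servo_tool:
  turn:
    - [0, 0, -0.3]
    - [0, 0, -0.9]
    - [0, 0, -1.5]
    - [0, 0, -2.1]
    - [0, 0, -2.7]
    - [0, 0, -3.2]
    - [0, 0, -3.7]
    - [0, 0, -3.7]
  slide:
    - [-0.1, 0.5, 0]
    - [-0.2, 1.3, 0]
    - [-0.3, 2.1, 0]
    - [-0.4, 2.9, 0]
    - [-0.5, 3.7, 0]
    - [-0.6, 4.5, 0]
    - [-0.7, 5.2, 0]
    - [-0.7, 5.2, 0]
  hand: [0.05, 0.05, 0.05, 0.05, 0.05, 0.05, 0.05, 0.05]

```text
clock: 35.28
tcp_pos: [0.3869, 0.3242, 0.1074]
orientation: [0.73, 3.053, 0.0]
contact_force: [0.6, 0.1, -1.8]
grip_width: 0.012
gripper_force: 107.7
```

Run:
```python
from h import *
np.set_printoptions(precision=4,suppress=True)
o=r.get_obs();print(o['tcp_pos'],o['orientation'])
p,d=grab('top'); X=cloud('top',d)
hsv=cv2.cvtColor(p,cv2.COLOR_RGB2HSV)
m=(np.hypot(X[...,0]-.512,X[...,1]-.2585)<.05)&(X[...,2]>.06); print('cup px',m.sum(),'brown',(m&(hsv[...,1]>90)).sum())
b=(hsv[...,1]>90)[140:165,275:305].astype(int)
s=cv2.imread('pics/a9s.png')[...,::-1]
cv2.imwrite('pics/b0.png',cv2.resize(np.hstack([p[120:230,210:360],s[200:310,270:420]]),(800,293),interpolation=cv2.INTER_CUBIC)[...,::-1])
```

```text
[0.3869 0.3242 0.1074] [0.7303 3.0529 0.0003]
cup px 951 brown 0
```

View pics/b0.png

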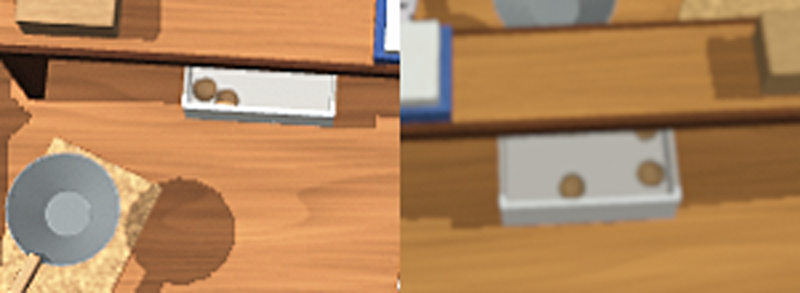

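Two drums sit at the front (205,90 and 228,98) and two at the rear of the drawer, so all four are in. The cup is empty. Laying the ladle down.

Request:
servo_tool:
  turn:
    - [0, 0, 0]
    - [0, 0, 0]
    - [0, 0, 0]
    - [0, 0, 0]
    - [0, 0, 0]
    - [0, 0, 0]
    - [0, 0, 0]
    - [0, 0, 0]
  slide:
    - [0, 0, -0.5]
    - [0, 0, -1.2]
    - [0, 0, -1.9]
    - [0, 0, -2.4]
    - [0, 0, -2.7]
    - [0, 0, -2.8]
    - [0, 0, -2.87]
    - [0, 0, -2.87]
  hand: [0.05, 0.05, 0.05, 0.05, 0.05, 0.05, 0.05, 0.05]

```text
clock: 36.33
tcp_pos: [0.3869, 0.3231, 0.0216]
orientation: [0.734, 3.052, 0.0]
contact_force: [0.3, -0.2, -0.3]
grip_width: 0.0116
gripper_force: 107.7
```

Request:
servo_tool:
  turn:
    - [0, 0, 0]
    - [0, 0, 0]
    - [0, 0, 0]
    - [0, 0, 0]
    - [0, 0, 0]
    - [0, 0, 0]
    - [0, 0, 0]
    - [0, 0, 0]
  slide:
    - [0, 0, 0]
    - [0, 0, 0]
    - [0, 0, 0]
    - [0, 0, 0]
    - [0, 0, 0.3]
    - [0, 0, 1.5]
    - [0, 0, 3]
    - [0, 0, 4]
  hand: [0.2, 0.4, 0.6, 0.6, 0.6, 0.6, 0.6, 0.6]
  squeeze: 40

```text
clock: 37.33
tcp_pos: [0.3872, 0.3232, 0.1438]
orientation: [0.734, 3.051, 0.002]
contact_force: [0.5, -0.3, -0.6]
grip_width: 0.051
gripper_force: 0.0
```

Request:
servo_tool:
  turn:
    - [0, 0, 0]
    - [0, 0, 0]
    - [0, 0, 0]
    - [0, 0, 0]
    - [0, 0, 0]
    - [0, 0, 0]
    - [0, 0, 0]
    - [0, 0, 0]
  slide:
    - [0, -1, 1]
    - [0.5, -3, 2]
    - [1, -5, 2]
    - [1, -5, 2]
    - [1, -5, 2]
    - [1, -5, 2]
    - [1, -5, 2]
    - [1, -5, 2]
  hand: [0.6, 0.6, 0.6, 0.6, 0.6, 0.6, 0.6, 0.6]

```text
clock: 38.33
tcp_pos: [0.4165, 0.1735, 0.2011]
orientation: [0.732, 3.053, -0.001]
contact_force: [0.4, 1.0, 0.3]
grip_width: 0.051
gripper_force: 0.0
```

```bash
cat > m.py <<'E'
from h import *
np.set_printoptions(precision=4,suppress=True)
o=r.get_obs();print(o['tcp_pos'],o['orientation'])
acc={}
def rect(P): return cv2.minAreaRect((P*1000).astype(np.float32))
for k in range(3):
    p,d=grab('top'); X=cloud('top',d)
    if k==0: S=X*0
    S=S+X/3
X=S; np.save('X.npy',X); np.save('P.npy',p)
hsv=cv2.cvtColor(p,cv2.COLOR_RGB2HSV)
def comp(n,m,w):
    m=m&w; k,l,st,ce=cv2.connectedComponentsWithStats(m.astype(np.uint8)); i=1+np.argmax(st[1:,4]); P=X[l==i]
    b=rect(P[:,:2]); print(n,len(P),'mean',P.mean(0),'rect',b)
W=np.zeros(p.shape[:2],bool)
w=W.copy();w[185:245,345:390]=1
comp('coupe body',(X[...,2]>.012)&(hsv[...,1]<40),w); comp('coupe cabin',(X[...,2]>.024)&(hsv[...,1]<40),w)
yel=(hsv[...,0]>18)&(hsv[...,0]<36)&(hsv[...,1]>170)
w=W.copy();w[190:262,410:485]=1
comp('roof',yel&(X[...,2]>.045),w); comp('ridge',yel&(X[...,2]>.088),w)
# cylinder fit
from scipy.optimize import least_squares
m=yel&w&(X[...,2]>.05); P=X[m]
def f(q):
    u=(P[:,0]-.455)*-np.sin(q[1])+(P[:,1]+.37)*np.cos(q[1])-q[0]; return np.hypot(u,P[:,2]-q[2])-.055
q=least_squares(f,[0,np.radians(19),.04],loss='soft_l1',f_scale=.002); print('cyl off,yaw,zc',q.x[0],np.degrees(q.x[1]),q.x[2],abs(q.fun).mean())
a=q.x[1]; e=np.array([np.cos(a),np.sin(a)]); nn=np.array([-e[1],e[0]])
t=(P[:,:2]-[.455,-.37])@e; lo,hi=np.percentile(t,[.5,99.5]); print('along',lo,hi); print('ridge mid',np.array([.455,-.37])+e*(lo+hi)/2+nn*q.x[0])
# ladle
w=W.copy();w[178:230,212:268]=1; v=X[w&(X[...,2]>.025)&(X[...,2]<.05)]; c=np.array([.512,.2585])
for k in range(4):
    mm=abs(np.hypot(*(v[:,:2]-c).T)-.06)<.008; ww=v[mm]; c=np.linalg.lstsq(np.c_[2*ww[:,:2],np.ones(len(ww))],(ww[:,:2]**2).sum(1),rcond=None)[0][:2]
print('cup',c,ww[:,2].mean())
E
python3 m.py
```

```text
[0.4165 0.1735 0.2011] [ 0.732   3.0532 -0.0013]
coupe body 373 mean [ 0.4864 -0.1283  0.023 ] rect ((487.5972900390625, -128.87615966796875), (37.60403823852539, 91.80967712402344), 78.22499084472656)
coupe cabin 169 mean [ 0.4837 -0.128   0.0294] rect ((484.0306091308594, -128.11700439453125), (31.51182746887207, 47.16672897338867), 78.52069854736328)
roof 190 mean [ 0.4321 -0.3287  0.0615] rect ((442.7983093261719, -328.9400634765625), (98.9869613647461, 19.96813201904297), 19.520597457885742)
ridge 4 mean [ 0.51   -0.381   0.0901] rect ((510.5656433105469, -380.5099182128906), (3.149555206298828, 10.306303977966309), 4.936995506286621)
cyl off,yaw,zc -0.0028099581686420673 18.599025415174825 0.03952405436837606 0.0012980132845299734
along -0.05061025992626733 0.050941316181890385
ridge mid [ 0.4561 -0.3726]
cup [0. 0.] nanm.py:33: RuntimeWarning: Mean of empty slice.
  print('cup',c,ww[:,2].mean())
  ret = ret.dtype.type(ret / rcount)
```

```bash
cat > m2.py <<'E'
from h import *
from scipy.optimize import least_squares
np.set_printoptions(precision=4,suppress=True)
X=np.load('X.npy'); w=np.zeros(X.shape[:2],bool); w[190:262,410:485]=1
P=X[w&(X[...,2]>.06)&(X[...,2]<.11)]; P=P[np.hypot(P[:,0]-.456,P[:,1]+.371)<.085]
def f(q):
    u=(P[:,0]-.455)*-np.sin(q[1])+(P[:,1]+.37)*np.cos(q[1])-q[0]; return np.hypot(u,P[:,2]-q[2])-.055
q=least_squares(f,[0,np.radians(19),.04],loss='soft_l1',f_scale=.002); print(len(P),'off,yaw,zc',q.x[0],np.degrees(q.x[1]),q.x[2],abs(q.fun).mean())
for _ in range(2):
    k=abs(f(q.x))<.006; P=P[k]; q=least_squares(f,q.x,loss='soft_l1',f_scale=.002)
a=q.x[1]; e=np.array([np.cos(a),np.sin(a)]); nn=np.array([-e[1],e[0]])
t=(P[:,:2]-[.455,-.37])@e; lo,hi=np.percentile(t,[.5,99.5]); print(len(P),q.x[0],np.degrees(a),q.x[2],'along',lo,hi); print('ridge mid',np.array([.455,-.37])+e*(lo+hi)/2+nn*q.x[0])
print(cv2.minAreaRect((P[:,:2]*1000).astype(np.float32)))
E
python3 m2.py
```

```text
1171 off,yaw,zc -0.002894296148769885 18.51440408436706 0.03948896973952636 0.0012744990025843905
1168 -0.002897622761377919 18.518818113312626 0.03949296914613083 along -0.04929469624040011 0.0510424313613846
ridge mid [ 0.4567 -0.3725]
((456.17755126953125, -371.32666015625), (101.60860443115234, 102.88221740722656), 18.419511795043945)
```

Request:
servo_tool:
  turn:
    - [0, 0, 2]
    - [0, 0, 3]
    - [0, 0, 3]
    - [0, 0, 3]
    - [0, 0, 3]
    - [0, 0, 3]
  slide:
    - [1, -2, 0]
    - [2, -4, 0]
    - [2.4, -6, 0]
    - [2.4, -8, 0]
    - [2.4, -10, -1]
    - [2.4, -10, -2]
  hand: [0.8, 0.8, 0.8, 0.8, 0.8, 0.8]

```text
clock: 39.22
tcp_pos: [0.4894, -0.1316, 0.1418]
orientation: [0.338, 3.117, -0.002]
contact_force: [0.9, 1.7, -0.4]
grip_width: 0.0683
gripper_force: 0.0
```

Run:
```python
from h import *
np.set_printoptions(precision=4,suppress=True)
o=r.get_obs();print(o['tcp_pos'],o['orientation'],o['joints'],o['grip_width'])
p,d=grab('top'); X=cloud('top',d)
v=X[175:235,205:270].reshape(-1,3); v=v[(v[:,2]>.03)&(v[:,2]<.05)]; c=np.array([.512,.2585])
for k in range(4):
    mm=abs(np.hypot(*(v[:,:2]-c).T)-.06)<.01; ww=v[mm]; c=np.linalg.lstsq(np.c_[2*ww[:,:2],np.ones(len(ww))],(ww[:,:2]**2).sum(1),rcond=None)[0][:2]
print('cup',c,ww[:,2].mean(),len(ww))
s=X[222:268,200:232].reshape(-1,3); s=s[(s[:,2]>.032)&(s[:,2]<.055)]; print(cv2.minAreaRect((s[:,:2]*1000).astype(np.float32)))
```

```text
[ 0.4894 -0.1316  0.1418] [ 0.3378  3.1174 -0.0024] [-0.2668  0.3384  0.4927  2.0686 -0.224   0.7788  1.7167] 0.0682822485078952
cup [0.513  0.2583] 0.03556661743082868 359
((402.770263671875, 312.93841552734375), (17.065414428710938, 128.25413513183594), 62.37287902832031)
```

The ladle is back on its mat. The coupe is at (0.4876, −0.1289) with yaw −11.8°; the ridge middle is at (0.4565, −0.372) with yaw 18.5°. Grasping the coupe.

Request:
servo_tool:
  turn:
    - [0, 0, 0.12]
    - [0, 0, 0.12]
    - [0, 0, 0.12]
    - [0, 0, 0.12]
    - [0, 0, 0.12]
    - [0, 0, 0.12]
  slide:
    - [-0.06, 0.09, -1]
    - [-0.06, 0.09, -2.2]
    - [-0.06, 0.09, -3.4]
    - [-0.06, 0.09, -4.2]
    - [-0.06, 0.09, -4.58]
    - [-0.06, 0.09, -4.58]
  hand: [0.8, 0.8, 0.8, 0.8, 0.8, 0.8]

```text
clock: 40.02
tcp_pos: [0.4869, -0.124, 0.0038]
orientation: [0.312, 3.125, 0.0]
contact_force: [0.1, -1.0, 0.6]
grip_width: 0.0682
gripper_force: 0.0
```

Request:
servo_tool:
  turn:
    - [0, 0, 0]
    - [0, 0, 0]
    - [0, 0, 0]
    - [0, 0, 0]
    - [0, 0, 0]
    - [0, 0, 0]
    - [0, 0, 0]
    - [0, 0, 0]
  slide:
    - [0, 0, 0]
    - [0, 0, 0]
    - [0, 0, 0]
    - [0, 0, 0]
    - [0, 0, 0]
    - [0, 0, 0]
    - [0, 0, 0]
    - [0, 0, 0]
  hand: [0.65, 0.5, 0.4, 0.3, 0.3, 0.3, 0.3, 0.3]
  squeeze: 40

```text
clock: 41.02
tcp_pos: [0.4876, -0.1247, 0.005]
orientation: [0.313, 3.122, -0.0]
contact_force: [-0.7, -0.0, 7.1]
grip_width: 0.0372
gripper_force: 39.3
```

Request:
servo_tool:
  turn:
    - [0, 0, 0]
    - [0, 0, 0]
    - [0, 0, 0]
    - [0, 0, 0]
    - [0, 0, 0]
    - [0, 0, 0]
  slide:
    - [0, 0, 0.3]
    - [0, 0, 1.3]
    - [0, 0, 2.5]
    - [0, 0, 3.7]
    - [0, 0, 4.6]
    - [0, 0, 4.7]
  hand: [0.3, 0.3, 0.3, 0.3, 0.3, 0.3]

```text
clock: 41.78
tcp_pos: [0.488, -0.1245, 0.1469]
orientation: [0.313, 3.12, 0.001]
contact_force: [-0.0, -0.1, -1.9]
grip_width: 0.0373
gripper_force: 40.8
```

Request:
servo_tool:
  turn:
    - [0, 0, -1]
    - [0, 0, -2.5]
    - [0, 0, -4.2]
    - [0, 0, -6]
    - [0, 0, -8]
    - [0, 0, -10]
    - [0, 0, -12]
    - [0, 0, -12]
  slide:
    - [-0.1, -0.5, 0]
    - [-0.2, -1.6, 0]
    - [-0.4, -2.8, 0]
    - [-0.6, -4.2, 0]
    - [-0.8, -5.6, 0]
    - [-0.9, -7, 0]
    - [-1, -8, 0]
    - [-1.05, -8.2, 0]
  hand: [0.3, 0.3, 0.3, 0.3, 0.3, 0.3, 0.3, 0.3]

```text
clock: 42.78
tcp_pos: [0.4539, -0.3722, 0.1438]
orientation: [1.838, 2.548, -0.005]
contact_force: [0.3, -0.4, 0.2]
grip_width: 0.0372
gripper_force: 40.8
```

Request:
servo_tool:
  turn:
    - [0, 0, 0]
    - [0, 0, 0]
    - [0, 0, 0]
    - [0, 0, 0]
  slide:
    - [0, 0, 0]
    - [0, 0, 0]
    - [0, 0, 0]
    - [0, 0, 0]
  hand: [0.3, 0.3, 0.3, 0.3]

```text
clock: 43.28
tcp_pos: [0.4557, -0.3698, 0.145]
orientation: [1.832, 2.55, -0.001]
contact_force: [0.2, -0.4, -1.0]
grip_width: 0.0372
gripper_force: 40.8
```

```bash
cat > m3.py <<'E'
from h import *
np.set_printoptions(precision=4,suppress=True)
o=r.get_obs();print(o['tcp_pos'],o['orientation'])
for n in ('top','scene'):
    p,d=grab(n,'c_%s.png'%n); X=cloud(n,d); np.savez('c_%s.npz'%n,p=p,d=d)
    hsv=cv2.cvtColor(p,cv2.COLOR_RGB2HSV)
    near=np.hypot(X[...,0]-.456,X[...,1]+.372)<.07
    for lo,hi in ((.135,.175),(.092,.128)):
        m=near&(X[...,2]>lo)&(X[...,2]<hi)&(hsv[...,1]<60)&(hsv[...,2]>110)
        P=X[m]; 
        if len(P)>20: print(n,lo,len(P),P.mean(0),cv2.minAreaRect((P[:,:2]*1000).astype(np.float32)))
E
python3 m3.py
```

```text
[ 0.4557 -0.3698  0.145 ] [ 1.8315  2.5502 -0.0011]
scene 0.135 274 [ 0.4603 -0.3661  0.1606] ((461.4193420410156, -371.2099609375), (44.84811019897461, 90.32315063476562), 19.434839248657227)
```

Run:
```python
from h import *
from scipy.optimize import least_squares
np.set_printoptions(precision=4,suppress=True)
z=np.load('c_scene.npz'); X=cloud('scene',z['d']); hsv=cv2.cvtColor(z['p'],cv2.COLOR_RGB2HSV)
a=np.radians(18.5); e=np.array([np.cos(a),np.sin(a)]); n=np.array([-e[1],e[0]])
c0=np.array([.4565,-.372])
for nm,(XX) in (('scene',X),('top',np.load('X.npy'))):
    L=np.dstack([(XX[...,:2]-c0)@e,(XX[...,:2]-c0)@n,XX[...,2]])
    m=(abs(L[...,0])<.052)&(abs(L[...,1])<.056)&(L[...,2]>.055)&(L[...,2]<.102)
    P=L[m]; 
    def f(q): return np.hypot(P[:,1]-q[0]-q[2]*P[:,0],P[:,2]-q[1])-.055
    q=least_squares(f,[0,.04,0],loss='soft_l1',f_scale=.0015).x
    for _ in range(3):
        P=P[abs(f(q))<.005]; q=least_squares(f,q,loss='soft_l1',f_scale=.0015).x
    print(nm,'ridge y off',q[0],'zc',q[1],'dyaw',np.degrees(q[2]),len(P),'yrange',np.percentile(P[:,1],[2,98]),'xrange',np.percentile(P[:,0],[1,99]))
# coupe from scene: body sides
L=np.dstack([(X[...,:2]-c0)@e,(X[...,:2]-c0)@n,X[...,2]])
m=(abs(L[...,0])<.03)&(abs(L[...,1])<.06)&(L[...,2]>.135)&(L[...,2]<.175)&(hsv[...,1]<60)&(hsv[...,2]>110)
k,l,st,ce=cv2.connectedComponentsWithStats(m.astype(np.uint8)); i=1+np.argmax(st[1:,4]); P=L[l==i]
print(len(P),'len range',np.percentile(P[:,1],[0,1,99,100]),'across',np.percentile(P[:,0],[1,99]),'z',np.percentile(P[:,2],[1,50,99]))
p=z['p']; v,u=np.argwhere(l==i).mean(0).astype(int)
cv2.imwrite('pics/c_crop.png',cv2.resize(p[v-40:v+40,u-50:u+50],(800,640))[...,::-1])
```

```text
scene ridge y off -0.0031918030136414825 zc 0.039951922761651694 dyaw 0.07336351754331197 852 yrange [-0.0528  0.0482] xrange [-0.0447  0.0517]
top ridge y off -0.000500910823298086 zc 0.03949412150106793 dyaw -0.012384548289070093 1200 yrange [-0.0458  0.0513] xrange [-0.0498  0.0497]
172 len range [0.0101 0.0107 0.0441 0.0443] across [-0.0171  0.0252] z [0.1498 0.1598 0.1731]
```

Request:
servo_tool:
  turn:
    - [0, 0, 0]
    - [0, 0, 0]
    - [0, 0, 0]
    - [0, 0, 0]
    - [0, 0, 0]
    - [0, 0, 0]
    - [0, 0, 0]
    - [0, 0, 0]
  slide:
    - [0.02, -0.07, -0.4]
    - [0.02, -0.07, -0.8]
    - [0.02, -0.07, -1.1]
    - [0.02, -0.07, -1.3]
    - [0.02, -0.07, -1.45]
    - [0.02, -0.07, -1.55]
    - [0.02, -0.07, -1.6]
    - [0.02, -0.07, -1.6]
  hand: [0.3, 0.3, 0.3, 0.3, 0.3, 0.3, 0.3, 0.3]

```text
clock: 44.38
tcp_pos: [0.4561, -0.3726, 0.097]
orientation: [1.833, 2.549, -0.002]
contact_force: [0.3, -1.0, -1.4]
grip_width: 0.0371
gripper_force: 40.8
```

Request:
servo_tool:
  turn:
    - [0, 0, 0]
    - [0, 0, 0]
    - [0, 0, 0]
  slide:
    - [0, 0, -0.03]
    - [0, 0, -0.03]
    - [0, 0, -0.03]
  hand: [0.3, 0.3, 0.3]

```text
clock: 44.75
tcp_pos: [0.4561, -0.3726, 0.0961]
orientation: [1.833, 2.549, -0.002]
contact_force: [0.0, -0.4, -0.5]
grip_width: 0.0368
gripper_force: 40.8
```

Request:
servo_tool:
  turn:
    - [0, 0, 0]
    - [0, 0, 0]
    - [0, 0, 0]
  slide:
    - [0, 0, -0.02]
    - [0, 0, -0.03]
    - [0, 0, -0.03]
  hand: [0.3, 0.3, 0.3]

```text
clock: 45.12
tcp_pos: [0.4561, -0.3727, 0.096]
orientation: [1.833, 2.549, -0.001]
contact_force: [-2.3, 2.7, 8.5]
grip_width: 0.037
gripper_force: 41.9
```

Contact with the roof. Easing off a little, releasing slowly and retreating straight up.

Request:
servo_tool:
  turn:
    - [0, 0, 0]
    - [0, 0, 0]
    - [0, 0, 0]
    - [0, 0, 0]
    - [0, 0, 0]
    - [0, 0, 0]
    - [0, 0, 0]
    - [0, 0, 0]
  slide:
    - [0, 0, 0.02]
    - [0, 0, 0.02]
    - [0, 0, 0.02]
    - [0, 0, 0.02]
    - [0, 0, 0.02]
    - [0, 0, 0.02]
    - [0, 0, 0.02]
    - [0, 0, 0.02]
  hand: [0.3, 0.44, 0.47, 0.5, 0.55, 0.6, 0.65, 0.65]
  squeeze: 20

```text
clock: 46.12
tcp_pos: [0.4561, -0.3726, 0.0957]
orientation: [1.833, 2.549, -0.002]
contact_force: [-0.3, 0.2, -0.1]
grip_width: 0.0553
gripper_force: 0.0
```

Request:
servo_tool:
  turn:
    - [0, 0, 0]
    - [0, 0, 0]
    - [0, 0, 0]
    - [0, 0, 0]
    - [0, 0, 0]
    - [0, 0, 0]
    - [0, 0, 0]
    - [0, 0, 0]
  slide:
    - [0, 0, 0.2]
    - [0, 0, 0.6]
    - [0, 0, 1.2]
    - [0, 0, 2.2]
    - [0, 0, 3.5]
    - [-1, 1, 4]
    - [-2, 3, 4]
    - [-2, 5, 4]
  hand: [0.65, 0.65, 0.65, 0.65, 0.65, 0.65, 0.65, 0.65]

```text
clock: 47.12
tcp_pos: [0.3941, -0.224, 0.2163]
orientation: [1.839, 2.545, 0.001]
contact_force: [0.2, 0.6, 0.2]
grip_width: 0.0555
gripper_force: 0.0
```

Run:
```python
from h import *
np.set_printoptions(precision=4,suppress=True)
a=np.radians(18.5); e=np.array([np.cos(a),np.sin(a)]); n=np.array([-e[1],e[0]]); c0=np.array([.4565,-.372])
pics=[]
for nm in ('top','scene'):
    p,d=grab(nm); X=cloud(nm,d); hsv=cv2.cvtColor(p,cv2.COLOR_RGB2HSV)
    L=np.dstack([(X[...,:2]-c0)@e,(X[...,:2]-c0)@n,X[...,2]])
    m=(abs(L[...,0])<.04)&(abs(L[...,1])<.065)&(L[...,2]>.097)&(L[...,2]<.135)&(hsv[...,1]<70)
    P=L[m]; b=cv2.minAreaRect((P[:,:2]*1000).astype(np.float32)); print(nm,len(P),P.mean(0),b)
    print(' ends z hood', [ (round(np.median(P[k][:,2]),4),k.sum()) for k in (P[:,1]<-.032,abs(P[:,1])<.015,P[:,1]>.032) if k.sum()])
    v,u=np.argwhere(m).mean(0).astype(int); pics.append(cv2.resize(p[v-30:v+30,u-30:u+30],(400,400),interpolation=cv2.INTER_CUBIC))
cv2.imwrite('pics/final.png',np.hstack(pics)[...,::-1])
```

```text
top 3 [ 0.0122 -0.0458  0.1059] ((12.086719512939453, -45.90763473510742), (4.178398132324219, 0.3566681742668152), 30.891443252563477)
 ends z hood [(np.float64(0.1046), np.int64(3))]
scene 436 [-0.0072  0.0003  0.1127] ((-11.828096389770508, -0.5785446166992188), (40.39523696899414, 92.00568389892578), 0.9182336330413818)
 ends z hood [(np.float64(0.111), np.int64(64)), (np.float64(0.1198), np.int64(152)), (np.float64(0.1072), np.int64(61))]
```

View pics/final.png

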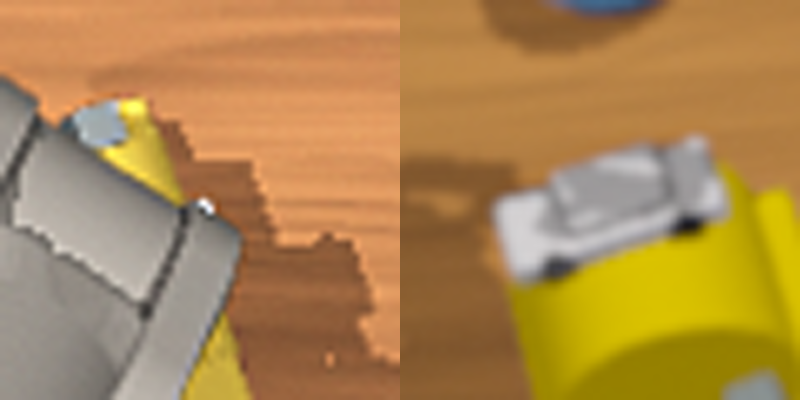

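The scene view shows the coupe lying across the roof, but the arm hides it from the top camera. I'll move clear and measure.

Request:
servo_tool:
  turn:
    - [0, 0, 0]
    - [0, 0, 0]
    - [0, 0, 0]
    - [0, 0, 0]
    - [0, 0, 0]
    - [0, 0, 0]
    - [0, 0, 0]
    - [0, 0, 0]
  slide:
    - [0, 1, 0.5]
    - [0, 3, 0.5]
    - [0.5, 5, 0.5]
    - [1, 7, 0.5]
    - [1.5, 8, 0.5]
    - [1.5, 8, 0.5]
    - [1.5, 8, 0.5]
    - [1.5, 8, 0.5]
  hand: [0.65, 0.65, 0.65, 0.65, 0.65, 0.65, 0.65, 0.65]

```text
clock: 48.22
tcp_pos: [0.4408, 0.0144, 0.2309]
orientation: [1.837, 2.547, -0.001]
contact_force: [0.5, 0.3, 0.3]
grip_width: 0.0554
gripper_force: 0.0
```

```bash
cat > m4.py <<'E'
from h import *
np.set_printoptions(precision=4,suppress=True)
a=np.radians(18.5); e=np.array([np.cos(a),np.sin(a)]); n=np.array([-e[1],e[0]]); c0=np.array([.4565,-.372])
for nm in ('top','scene'):
    S=[]
    for k in range(6):
        p,d=grab(nm,'f_%s.png'%nm); S.append(cloud(nm,d))
    X=np.mean(S,0); hsv=cv2.cvtColor(p,cv2.COLOR_RGB2HSV)
    L=np.dstack([(X[...,:2]-c0)@e,(X[...,:2]-c0)@n,X[...,2]])
    m=(abs(L[...,0])<.045)&(abs(L[...,1])<.065)&(L[...,2]>.09)&(L[...,2]<.135)&(hsv[...,1]<80)
    P=L[m]; b=cv2.minAreaRect((P[:,:2]*1000).astype(np.float32)); print(nm,len(P),P.mean(0),b)
    xc=b[0][0]/1000;yc=b[0][1]/1000
    for lo,hi in ((-.043,-.03),(-.015,.015),(.03,.043)):
        k=(P[:,1]-yc>lo)&(P[:,1]-yc<hi)&(abs(P[:,0]-xc)<.013); print('  z at',lo,hi,k.sum(),np.percentile(P[k][:,2],[20,50,80]))
    rf=(abs(L[...,1])<.02)&(L[...,2]>.085)&(L[...,2]<.1)&(hsv[...,1]>150)&(abs(L[...,0])<.06); Q=L[rf]
    print('  roof yellow along', np.percentile(Q[:,0],[1,99]))
E
python3 m4.py
```

```text
top 367 [-0.0287  0.0112  0.1131] ((-27.878520965576172, 10.20339584350586), (34.091224670410156, 90.65680694580078), 0.012232135981321335)
  z at -0.043 -0.03 41 [0.1144 0.1153 0.1162]
  z at -0.015 0.015 96 [0.1181 0.1199 0.122 ]
  z at 0.03 0.043 41 [0.0992 0.1005 0.102 ]
  roof yellow along [-0.0498  0.0492]
scene 419 [-0.0225  0.0083  0.1119] ((-26.59701919555664, 7.558414459228516), (36.52408981323242, 89.28778076171875), 0.6557629704475403)
  z at -0.043 -0.03 35 [0.1157 0.1167 0.1174]
  z at -0.015 0.015 90 [0.1186 0.1211 0.123 ]
  z at 0.03 0.043 33 [0.1001 0.101  0.1018]
  roof yellow along [-0.0108  0.0525]
```

The coupe has shifted about 3 cm from where I released it and is tilted, so it was knocked. I'll check that it's at rest, and compare its hood and trunk heights from the earlier frames.

```bash
python3 m4.py
python3 - <<'E'
from h import *
X=np.load('X.npy'); a=np.radians(-11.8); e=np.array([np.cos(a),np.sin(a)]); n=np.array([-e[1],e[0]])
L=np.dstack([(X[...,:2]-[.4876,-.1289])@e,(X[...,:2]-[.4876,-.1289])@n,X[...,2]])
for lo,hi in ((-.043,-.03),(-.015,.015),(.03,.043)):
    k=(L[...,0]>lo)&(L[...,0]<hi)&(abs(L[...,1])<.013); print(lo,k.sum(),np.median(L[k][:,2]))
o=r.get_obs(); print(o['tcp_pos'],o['orientation'])
E
```

```text
top 377 [-0.0285  0.0109  0.1131] ((-27.85097312927246, 10.135204315185547), (91.15023040771484, 34.14467239379883), 89.98982238769531)
  z at -0.043 -0.03 43 [0.1143 0.1156 0.1169]
  z at -0.015 0.015 97 [0.1174 0.1202 0.1223]
  z at 0.03 0.043 43 [0.0991 0.1004 0.1018]
  roof yellow along [-0.0105  0.0498]
scene 411 [-0.0221  0.008   0.1119] ((-26.667713165283203, 7.160762786865234), (36.80527877807617, 89.83634948730469), 0.5330665707588196)
  z at -0.043 -0.03 29 [0.1156 0.1166 0.1178]
  z at -0.015 0.015 86 [0.1188 0.1211 0.1231]
  z at 0.03 0.043 32 [0.1001 0.1014 0.1023]
  roof yellow along [-0.0107  0.052 ]
-0.043 38 0.01859792913398653
-0.015 85 0.030131738325376092
0.03 38 0.01810731256048732
[0.44107794 0.01581308 0.2307131 ] [ 1.83318737e+00  2.54909838e+00 -1.93041759e-03]
```

Request:
servo_tool:
  turn:
    - [0, 0, 0]
    - [0, 0, 0]
    - [0, 0, 0]
    - [-0.5, -0.2, 0]
    - [-1, -0.4, 0]
    - [-1.6, -0.6, 0]
    - [-2.2, -0.74, 0]
    - [-2.2, -0.74, 0]
  slide:
    - [0, -1.5, 0]
    - [0, -3.3, 0]
    - [-0.2, -5.2, 0]
    - [-0.3, -7.1, 0]
    - [-0.4, -9, 0]
    - [-0.5, -10.8, 0]
    - [-0.65, -12.2, 0]
    - [-0.65, -12.6, 0]
  hand: [0.7, 0.7, 0.7, 0.7, 0.7, 0.7, 0.7, 0.7]

```text
clock: 50.42
tcp_pos: [0.4205, -0.3637, 0.2306]
orientation: [1.737, 2.409, -0.179]
contact_force: [-0.3, 0.1, 0.6]
grip_width: 0.0595
gripper_force: 0.0
```

Request:
servo_tool:
  turn:
    - [0, 0, 0]
    - [0, 0, 0]
    - [0, 0, 0]
    - [0, 0, 0]
    - [0, 0, 0]
    - [0, 0, 0]
  slide:
    - [0, 0, 0]
    - [0, 0, -0.8]
    - [0, 0, -1.7]
    - [0, 0, -2.4]
    - [0, 0, -2.4]
    - [0, 0, -2.4]
  hand: [0.7, 0.7, 0.7, 0.7, 0.7, 0.7]

```text
clock: 51.18
tcp_pos: [0.4224, -0.3618, 0.1594]
orientation: [1.732, 2.412, -0.177]
contact_force: [0.7, 0.4, 0.8]
grip_width: 0.0598
gripper_force: 0.0
```

Run:
```python
from h import *
from scipy.spatial.transform import Rotation as R
o=r.get_obs(); M=R.from_rotvec(o['orientation']).as_matrix(); print(o['tcp_pos'],o['grip_width'],'\n',M.round(3),np.degrees(np.arctan2(M[1,1],M[0,1])))
z=M[:,2]; a=np.radians(18.5); n=np.array([-np.sin(a),np.cos(a),0]); print('tilt',np.degrees(np.arctan2(-z@n,-z[2])))
```

```text
[ 0.42238917 -0.36176405  0.15943117] 0.059829611336247326 
 [[-0.312  0.948  0.066]
 [ 0.928  0.319 -0.193]
 [-0.203  0.001 -0.979]] 18.619713781841902
tilt 11.73978172997472
```

Request:
servo_tool:
  turn:
    - [0, 0, 0]
    - [0, 0, 0]
    - [0, 0, 0]
    - [0, 0, 0]
    - [0, 0, 0]
    - [0, 0, 0]
  slide:
    - [0.03, -0.1, -0.6]
    - [0.06, -0.22, -1.3]
    - [0.09, -0.32, -1.8]
    - [0.1, -0.36, -2.05]
    - [0.1, -0.37, -2.1]
    - [0.1, -0.37, -2.1]
  hand: [0.7, 0.7, 0.7, 0.7, 0.7, 0.7]

```text
clock: 51.92
tcp_pos: [0.4248, -0.3735, 0.0962]
orientation: [1.734, 2.411, -0.178]
contact_force: [0.3, 0.4, 0.3]
grip_width: 0.0595
gripper_force: 0.0
```

Request:
servo_tool:
  turn:
    - [0, 0, 0]
    - [0, 0, 0]
    - [0, 0, 0]
    - [0, 0, 0]
    - [0, 0, 0]
    - [0, 0, 0]
    - [0, 0, 0]
    - [0, 0, 0]
  slide:
    - [0, 0, 0]
    - [0, 0, 0]
    - [0, 0, 0]
    - [0, 0, 0]
    - [0, 0, 0]
    - [0, 0, 0]
    - [0, 0, 0]
    - [0, 0, 0]
  hand: [0.6, 0.52, 0.46, 0.4, 0.3, 0.3, 0.3, 0.3]
  squeeze: 40

```text
clock: 52.92
tcp_pos: [0.4248, -0.3733, 0.0961]
orientation: [1.734, 2.411, -0.177]
contact_force: [-1.1, 1.3, 4.9]
grip_width: 0.037
gripper_force: 39.5
```

Request:
servo_tool:
  turn:
    - [0, 0, 0]
    - [0, 0, 0]
    - [0, 0, 0]
    - [0.5, 0.2, 0]
    - [1, 0.35, 0]
    - [1.6, 0.55, 0]
    - [2.2, 0.74, 0]
    - [2.2, 0.74, 0]
  slide:
    - [0, 0.02, 0.3]
    - [0, 0.1, 1]
    - [0, 0.1, 1.67]
    - [0.2, 0.1, 1.67]
    - [0.5, 0.05, 1.67]
    - [0.8, 0.02, 1.67]
    - [1.06, 0.02, 1.67]
    - [1.06, 0.02, 1.67]
  hand: [0.3, 0.3, 0.3, 0.3, 0.3, 0.3, 0.3, 0.3]

```text
clock: 53.92
tcp_pos: [0.4567, -0.3737, 0.1461]
orientation: [1.833, 2.548, -0.004]
contact_force: [-0.1, -0.2, -1.3]
grip_width: 0.0371
gripper_force: 40.7
```

Request:
servo_tool:
  turn:
    - [0, 0, 0]
    - [0, 0, 0]
    - [0, 0, 0]
  slide:
    - [0, 0, 0]
    - [0, 0, 0]
    - [0, 0, 0]
  hand: [0.3, 0.3, 0.3]

```text
clock: 54.3
tcp_pos: [0.4562, -0.3723, 0.1458]
orientation: [1.833, 2.549, -0.002]
contact_force: [0.2, -0.1, -1.2]
grip_width: 0.0367
gripper_force: 40.7
```

```bash
cat > m5.py <<'E'
from h import *
from scipy.optimize import least_squares
from scipy.spatial.transform import Rotation as R
np.set_printoptions(precision=4,suppress=True)
o=r.get_obs(); M=R.from_rotvec(o['orientation']).as_matrix(); a=np.radians(18.5); e=np.array([np.cos(a),np.sin(a)]); n=np.array([-e[1],e[0]]); c0=np.array([.4565,-.372])
q=o['tcp_pos']; print(q,'e,n',(q[:2]-c0)@e,(q[:2]-c0)@n,'tilt',np.degrees(np.arctan2(-M[:2,2]@n,-M[2,2])),'yaw',np.degrees(np.arctan2(M[1,1],M[0,1])))
S=[];
for k in range(6):
    p,d=grab('scene','g.png'); S.append(cloud('scene',d))
X=np.mean(S,0); hsv=cv2.cvtColor(p,cv2.COLOR_RGB2HSV)
L=np.dstack([(X[...,:2]-c0)@e,(X[...,:2]-c0)@n,X[...,2]-(q[2]-.005)])
m=(abs(L[...,0])<.03)&(abs(L[...,1])<.06)&(L[...,2]>.003)&(L[...,2]<.024)&(hsv[...,1]<70)&(hsv[...,2]>90)
P=L[m]; 
for s in (-1,1):
    k=(P[:,1]*s>.03)&(abs(P[:,0])<.014); print('end',s,k.sum(),np.percentile(P[k][:,1]*s,[50,90,97,100]),'z top',np.percentile(P[k&(P[:,1]*s<.042)][:,2],[50,80]))
E
python3 m5.py
```

```text
[ 0.4562 -0.3723  0.1458] e,n -0.00037871245127369356 -0.00014032582048069235 tilt 0.12105773987093124 yaw 18.571252386752768
end -1 49 [0.0383 0.0454 0.0464 0.047 ] z top [0.0171 0.0174]
end 1 40 [0.037  0.0419 0.0423 0.0425] z top [0.0185 0.0191]
```

Request:
servo_tool:
  turn:
    - [-0.15, -0.05, 0]
    - [-0.15, -0.05, 0]
    - [-0.15, -0.05, 0]
    - [-0.15, -0.05, 0]
    - [-0.15, -0.05, 0]
    - [-0.15, -0.05, 0]
    - [-0.15, -0.05, 0]
    - [-0.15, -0.05, 0]
  slide:
    - [0.01, -0.03, -0.4]
    - [0.01, -0.03, -0.8]
    - [0.01, -0.03, -1.1]
    - [0.01, -0.03, -1.35]
    - [0.01, -0.03, -1.5]
    - [0.01, -0.03, -1.58]
    - [0.01, -0.03, -1.64]
    - [0.01, -0.03, -1.64]
  hand: [0.3, 0.3, 0.3, 0.3, 0.3, 0.3, 0.3, 0.3]

```text
clock: 55.6
tcp_pos: [0.4568, -0.3738, 0.0971]
orientation: [1.827, 2.539, -0.014]
contact_force: [-0.5, 2.0, 3.0]
grip_width: 0.0366
gripper_force: 41.1
```

Request:
servo_tool:
  turn:
    - [0, 0, 0]
    - [0, 0, 0]
    - [0, 0, 0]
  slide:
    - [0, 0, -0.02]
    - [0, 0, -0.03]
    - [0, 0, -0.03]
  hand: [0.3, 0.3, 0.3]

```text
clock: 55.98
tcp_pos: [0.4568, -0.3738, 0.097]
orientation: [1.827, 2.539, -0.013]
contact_force: [-3.3, 3.2, 11.8]
grip_width: 0.0373
gripper_force: 42.1
```

Request:
servo_tool:
  turn:
    - [0, 0, 0]
    - [0, 0, 0]
    - [0, 0, 0]
    - [0, 0, 0]
    - [0, 0, 0]
    - [0, 0, 0]
  slide:
    - [0, 0, 0.1]
    - [-0.01, 0.025, 0.1]
    - [-0.01, 0.025, 0.1]
    - [-0.01, 0.025, 0.05]
    - [-0.01, 0.025, 0.03]
    - [-0.01, 0.025, 0.02]
  hand: [0.3, 0.3, 0.3, 0.3, 0.3, 0.3]

```text
clock: 56.72
tcp_pos: [0.4564, -0.3728, 0.097]
orientation: [1.827, 2.54, -0.013]
contact_force: [-3.2, 3.6, 11.0]
grip_width: 0.0368
gripper_force: 42.0
```

Request:
servo_tool:
  turn:
    - [0, 0, 0]
    - [0, 0, 0]
    - [0, 0, 0]
    - [0, 0, 0]
    - [0, 0, 0]
    - [0, 0, 0]
    - [0, 0, 0]
    - [0, 0, 0]
  slide:
    - [0, 0, 0]
    - [0, 0, 0]
    - [0, 0, 0]
    - [0, 0, 0]
    - [0, 0, 0]
    - [0, 0, 0]
    - [0, 0, 0]
    - [0, 0, 0]
  hand: [0.42, 0.45, 0.48, 0.52, 0.56, 0.6, 0.65, 0.65]
  squeeze: 20

```text
clock: 57.72
tcp_pos: [0.4564, -0.3729, 0.0963]
orientation: [1.827, 2.54, -0.015]
contact_force: [-0.2, -0.1, 0.6]
grip_width: 0.056
gripper_force: 0.0
```

```bash
python3 m5.py
```

```text
[ 0.4564 -0.3729  0.0963] e,n -0.00039312855961380904 -0.0007879762053136341 tilt 0.916793422342544 yaw 18.556263117213472
end -1 54 [0.0392 0.0466 0.048  0.0491] z top [0.0187 0.0193]
end 1 34 [0.0366 0.0415 0.0422 0.0424] z top [0.0176 0.018 ]
```

Released and level. Retreating straight up, then away, then checking.

Request:
servo_tool:
  turn:
    - [0, 0, 0]
    - [0, 0, 0]
    - [0, 0, 0]
    - [0, 0, 0]
    - [0, 0, 0]
    - [0, 0, 0]
    - [0, 0, 0]
    - [0, 0, 0]
  slide:
    - [0, 0, 0.2]
    - [0, 0, 0.6]
    - [0, 0, 1.2]
    - [0, 0, 2.2]
    - [0, 0, 3.4]
    - [0, 0, 4.5]
    - [0, 0, 5]
    - [0, 0, 5]
  hand: [0.65, 0.65, 0.65, 0.65, 0.65, 0.65, 0.65, 0.65]

```text
clock: 59.02
tcp_pos: [0.4568, -0.3731, 0.2474]
orientation: [1.825, 2.538, -0.014]
contact_force: [-0.3, -0.1, -0.4]
grip_width: 0.0559
gripper_force: 0.0
```

Request:
servo_tool:
  turn:
    - [0, 0, 0]
    - [0, 0, 0]
    - [0, 0, 0]
    - [0, 0, 0]
    - [0, 0, 0]
    - [0, 0, 0]
    - [0, 0, 0]
    - [0, 0, 0]
  slide:
    - [0, 1, 0.5]
    - [0, 3, 0.5]
    - [0, 5, 0.5]
    - [0, 7, 0.5]
    - [0, 9, 0.5]
    - [0, 11, 0.5]
    - [0, 12, 0.5]
    - [0, 12, 0.5]
  hand: [0.65, 0.65, 0.65, 0.65, 0.65, 0.65, 0.65, 0.65]

```text
clock: 60.02
tcp_pos: [0.4555, -0.0102, 0.2601]
orientation: [1.82, 2.547, -0.017]
contact_force: [-0.4, -0.8, -0.5]
grip_width: 0.0553
gripper_force: 0.0
```

```bash
python3 m4.py
```

```text
top 408 [-0.0019  0.0022  0.1135] ((-1.3968162536621094, -0.65667724609375), (37.68279266357422, 92.05709075927734), 0.6723924279212952)
  z at -0.043 -0.03 41 [0.1082 0.1091 0.11  ]
  z at -0.015 0.015 96 [0.1195 0.1206 0.1218]
  z at 0.03 0.043 43 [0.1069 0.1082 0.1094]
  roof yellow along [-0.0498  0.0495]
scene 446 [ 0.0059 -0.0021  0.1126] ((-7.916261672973633, -3.625110626220703), (55.92938232421875, 91.8928451538086), 0.7905607223510742)
  z at -0.043 -0.03 29 [0.1092 0.1099 0.1104]
  z at -0.015 0.015 57 [0.1211 0.1218 0.1222]
  z at 0.03 0.043 29 [0.1087 0.1091 0.1096]
  roof yellow along [-0.0483  0.0528]
```

The coupe is level to within 0.7° and centred to within 1.5 mm. One last check of the ladle and drums.

Run:
```python
from h import *
np.set_printoptions(precision=4,suppress=True)
p,d=grab('top'); X=cloud('top',d); s,ds=grab('scene')
v=X[170:240,200:275].reshape(-1,3); v=v[(v[:,2]>.03)&(v[:,2]<.05)]; c=np.array([.512,.2585])
for k in range(5):
    ww=v[abs(np.hypot(*(v[:,:2]-c).T)-.06)<.01]; c=np.linalg.lstsq(np.c_[2*ww[:,:2],np.ones(len(ww))],(ww[:,:2]**2).sum(1),rcond=None)[0][:2]
print('cup',c,ww[:,2].mean())
h=X[222:268,200:232].reshape(-1,3); h=h[(h[:,2]>.032)&(h[:,2]<.055)]; print(cv2.minAreaRect((h[:,:2]*1000).astype(np.float32)))
for n,P,D in (('top',p,d),('scene',s,ds)):
    Y=cloud(n,D); m=(Y[...,2]>.006)&(Y[...,2]<.045)&(Y[...,0]>.642)&(Y[...,0]<.76)&(Y[...,1]>-.03)&(Y[...,1]<.14)&(cv2.cvtColor(P,cv2.COLOR_RGB2HSV)[...,1]>70)
    k,l,st,ce=cv2.connectedComponentsWithStats(m.astype(np.uint8))
    for i in range(1,k):
        if st[i,4]>8: print(n,st[i,4],Y[l==i].mean(0))
for n,(u0,u1,v0,v1) in dict(truck=(160,206,145,190),buggy=(378,402,170,200),tumbler=(450,485,138,172)).items():
    q=X[v0:v1,u0:u1].reshape(-1,3); print(n,q[q[:,2]>.01].mean(0))
```

```text
cup [0.5127 0.2584] 0.03577511330025112
((403.2216796875, 313.7510070800781), (17.456066131591797, 128.63137817382812), 63.45195007324219)
top 93 [0.6675 0.1083 0.0277]
scene 10 [0.6872 0.1151 0.0242]
scene 64 [0.7304 0.1135 0.0297]
scene 59 [0.7364 0.0349 0.029 ]
truck [0.6247 0.4345 0.0437]
buggy [ 0.5794 -0.1938  0.0251]
tumbler [ 0.6633 -0.4278  0.0609]
```

```bash
python3 -c "
from bench import r
print(r.hand_in())"
```

```text
the job is handed in; nothing more can be done
None
```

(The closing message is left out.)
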